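Dry layout of a divided wooden tray on the gluing jig

TASK

Lay out the tray dry on the gluing jig, upright and square as it will be glued. Seen with the fixed back rail on the far side: stand the two ends with one tip up against the back rail and their outer faces flush with its two ends, the handled one at the side where the jig's toggle clamp sits with its handle facing outwards, the plain one at the other side; close the front with the long rail, centred against the free tips of the ends; stand the thin divider halfway between the two ends, running from back rail to front rail; and lay the flat batten across the top, parallel to the back rail, resting on the divider and both ends at the middle of their length and centred sideways. Let go of everything and leave the glue bottle standing where it is.

Things in the scene. Friction and masses are not known exactly. Their poses are not given: they have to be found in the camera images.
- jig: Fixed white-faced board 240 (x) by 310 (y) by 12 mm, yaw within 0.25 rad; origin under its centre at bench height, z up. Fixed on it: the tray's pine back rail, 20 (x) by 180 (y) by 40 mm high, top at z = 52 mm, near face at x = +50; low fence behind it. Tray spots, parts tight: ends centred at x 0, y +80 and -80; front rail x -60, y 0; divider and batten near x 0, y 0. Gaps of about 5 mm are fine and ease placing.
- clamp: Small fixed steel toggle clamp with a red lever, 50 by 34 mm, about 57 mm high, on one of the jig's two far corners: at jig x = +85 mm and y = +125 or -125 mm (varies). It shows the side for the handled end; it is not to be operated. Origin: centre of its underside.
- stop: Fixed round dark steel stop, 34 mm across, 16 mm high plus a screw head, on the jig's other far corner. Origin: centre of its underside.
- handled_end: Loose pine tray end on edge on the 6 mm thick black rubber mat: bar 100 mm long, 20 thick, 40 high, with a handle block 60 mm long on the middle of its +y face, standing out 16 mm, from 8 to 40 mm up; 36 mm thick over both (y -10 to +26 mm). Origin: centre of the bar's underside, handle not counted; x along its length, y towards the handle, z up. 55 g.
- plain_end: Loose plain pine bar, the other tray end, 100 mm long, 20 mm thick, 40 mm high, standing on edge on the black rubber mat (6 mm above the bench). Its origin is the centre of its underside; x along its length, y across its thickness, z up. About 40 g.
- front_rail: Loose pine bar, the long rail, 180 mm long, 20 mm thick, 40 mm high, standing on edge on the black rubber mat (6 mm above the bench). Its origin is the centre of its underside; x along its length, y across its thickness, z up. About 70 g.
- divider: Loose thin pine bar, 88 mm long, only 12 mm thick, 40 mm high, standing on edge on the black rubber mat (6 mm above the bench). It fits loosely between back rail and front rail (about 100 mm apart). Its origin is the centre of its underside; x along its length, y across its thickness, z up. About 30 g.
- batten: Loose flat plywood strip, 200 mm long, 36 mm wide, 12 mm thick, lying flat on the black rubber mat (6 mm above the bench). Origin is the centre of its underside; x along its length, y across its width, z up. About 60 g.
- glue: Bystander: upright white glue bottle, 60 mm across, 130 mm high, on the bench beyond the work. Origin: centre of its underside. Leave it alone.
Things that resemble listed ones, but are neither listed nor needed, are in the scene too. Of the things that look like the batten, the smaller one is meant. Leave any purple look-alike of the plain_end alone.

How it is judged:
By the outcome, as a careful person would: the job done as asked, in the order asked, and still so for the second after the job is handed in, with the robot touching nothing.
It also fails if it takes over 128 s, if anything falls off the work surface, if the arm or the gripper's body presses on something with over 40 N, if the wrist force passes 120 N, or if a joint passes its speed limit or range.

ROBOT

A 6-joint arm with a two-finger parallel gripper is mounted at the origin on the work surface. World frame = base frame: x ahead of the robot, y to its left, z up, the work surface at z = 0. Lengths are in m, angles in rad, forces in N, time in s.
With the tool pointing down it reaches from about 0.375 to 0.9 m from the base axis. Payload 3.1 kg.
Tool frame: the origin (TCP) lies midway between the tips of the shut fingers; the grasp point (between the pads) lies 19 mm behind it (manip.grasp_offset is the distance from the TCP to the grasp point, in m); z points along the fingers, y is the line along which they close (so a half turn about z gives the same grasp; the last joint's range is limited). The gripper opens to 85 mm and grips with 20 to 120 N. Pads are 22 mm wide; open, the fingers measure 114 mm over their backs; the gripper's body (76 mm by 85 mm) begins 54 mm behind the grasp point. The pads swing forward as they close: fully open they stand 13 mm farther back than shut.
Start: joints at [0.986, 0.527, 1.433, -0, 1.181, -0.178], TCP at [0.247, 0.574, 0.231] pointing down, gripper open.
Joint ranges: [-3.08, 3.08], [-0.75, 2.2], [0.22, 2.44], [-1.43, 4.57], [0, 2.65], [-2.85, 2.85]. Speed limits (rad/s): [2.79, 2.79, 3.14, 3.14, 3.14, 3.14].

INTERFACE

Orientations are given as a unit quaternion [x, y, z, w].
In Python, from station import sensors, cams, order, manip gives the robot as it stands.
- The arm moves only by the tool move_arm, never from a script. Its argument "targets" is a list of rows, each an object of numbers: "dx", "dy", "dz": the shift along the world's x, y, z normalised to -1 to 1, where 1 is 25 mm; "rx", "ry", "rz": the turn, a rotation vector about the world's x, y, z normalised to -1 to 1, where 1 is 30 degrees. A call has exactly 10 rows; each row shifts and turns the commanded pose from where the row before left it; what a row does not reach is not made up. A row lasts 1/8 s, in which the tool goes at most 62.5 mm and 10.7 degrees, less where a joint would pass 70% of its speed; a pose out of reach is approached as far as the arm can. A call with a number of a shift or a turn outside -1 to 1 is refused whole. A call with a gripper value outside its range is refused whole. "claw" is the opening in per cent of the stroke, from 0 (shut) to 100 (fully open), set as the call begins (left out, the last holds). The fingers move at their own pace and stop on an object; "newtons" is the grip in N (left out, the last holds). Time passes only in rows, so rows that do not move let the fingers close, or fill a call up. It gives the time, the measured TCP pose, the force, the opening and the grip force at its end, in the units of the state.
- sensors.sense(): the state, without advancing time (a new reading comes with each control period).
- cams.snapshot(name): name is "side" or "top"; returns the picture (420x560x3 uint8, red, green, blue); there is no depth.
- cams.camera_model(name): a dict with "fx", "fy", "cx", "cy" (pixels), "extrinsics" (4x4, takes a point from world to camera coordinates). Camera axes: x right, y down, z forward; pixel columns grow to the right and rows downward; lengths in m; the calibration is good to about 2 mm. A picture is of the moment at which its call begins. camera_model takes no time and is no camera call.
- order.sign_off(): hands the job in; it is judged then, once.
The state is a dict: "t": time; "q": joint angles; "qd": joint speeds; "tau": joint torques, N m; "tcp_pos": TCP position; "tool_rot": TCP orientation; "force": force on the tool from outside, world axes, zero at the start; "ft_torque": the same for the moment, N m; "finger_gap": opening from 0.0 (shut) to 1.0 (fully open); "gripper_force": force on a finger pad.
Only numpy, scipy, OpenCV 4.12 (cv2) and the standard library are available. Lean on these libraries where they do the work, as an engineer would, in place of code of your own. Each camera call takes 0.05 s, during which the arm holds its last target. There are 200 camera calls.

## Working session

There is one attempt and no reset: what is moved stays moved. The work goes in short steps, Python scripts to look and compute and a tool call to move; the robot and the scene stay as the last step left them, time stands still between calls to the robot, and variables do not carry over. Pictures are saved under pics/ and viewed, at most 14 in all, crops included, and the job is handed in when it is done.

Besides the shell and the picture viewer there is one more tool, called after ">>>" as name(argument=value, ...), one argument or row to a line, values as JSON. move_arm: Moves the arm, as the interface text tells. Scaled input: -1 to 1 covers 25 mm each way for a shift and 30 degrees each way for a turn. Its arguments: {"type":"object","properties":{"targets":{"type":"array"},"claw":{"type":"number"},"newtons":{"type":"number"}},"required":["targets"]}

```bash
mkdir -p pics; ls; python3 - <<'E'
from station import sensors, cams, manip
import cv2
for n in ("top","side"):
    im=cams.snapshot(n); cv2.imwrite(f"pics/{n}0.png",cv2.resize(im[:,:,::-1],(800,600),interpolation=cv2.INTER_CUBIC))
    cv2.imwrite(f"{n}0_raw.png",im[:,:,::-1])
    m=cams.camera_model(n); print(n,{k:(v if k!='extrinsics' else [[round(float(a),4) for a in r] for r in v]) for k,v in m.items()})
s=sensors.sense(); print(s['t'],s['tcp_pos'],s['tool_rot'],s['finger_gap'],s['force'])
print([a for a in dir(manip) if a[0]!='_'], manip.grasp_offset)
E
```

```text
pics
top {'fx': 421.45747467870376, 'fy': 421.45747467870376, 'cx': 277.9600221949704, 'cy': 204.21948833199147, 'extrinsics': [[-0.0044, -0.9999, -0.0141, -0.0466], [-0.9848, 0.0068, -0.1736, 0.4778], [0.1736, 0.0132, -0.9847, 1.0286], [0.0, 0.0, 0.0, 1.0]]}
side {'fx': 394.98448169340605, 'fy': 394.98448169340605, 'cx': 286.6246582089534, 'cy': 210.2436085428921, 'extrinsics': [[-0.9952, -0.0962, 0.0169, 0.4572], [-0.0792, 0.6942, -0.7154, 0.1149], [0.0571, -0.7133, -0.6985, 0.8817], [0.0, 0.0, 0.0, 1.0]]}
0.1 [0.24691465 0.5734422  0.2304222 ] [ 2.02024029e-01  9.79380062e-01 -9.20157345e-04 -3.72580503e-04] 1.0038043101627936 [ 0.15106962  0.07743736 -0.96646908]
['PlanningError', 'grasp_offset'] 0.0187
```

View pics/top0.png

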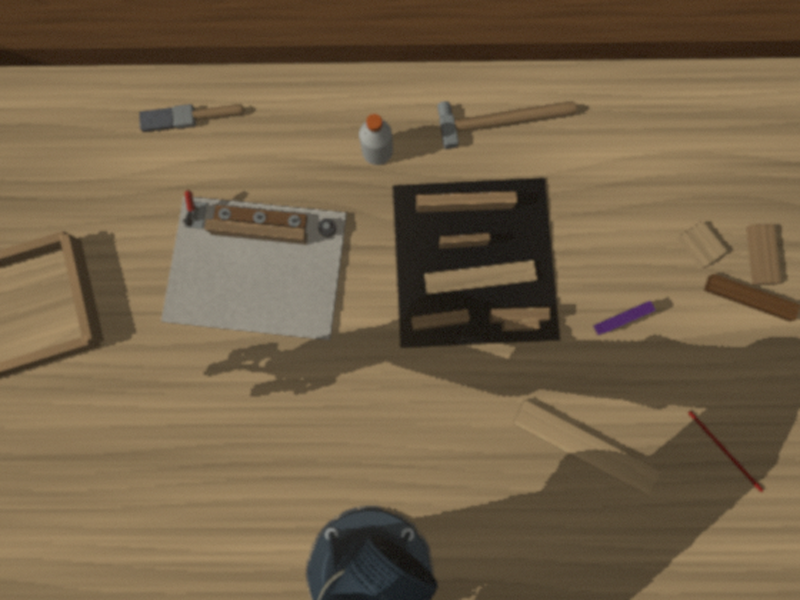

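View pics/side0.png

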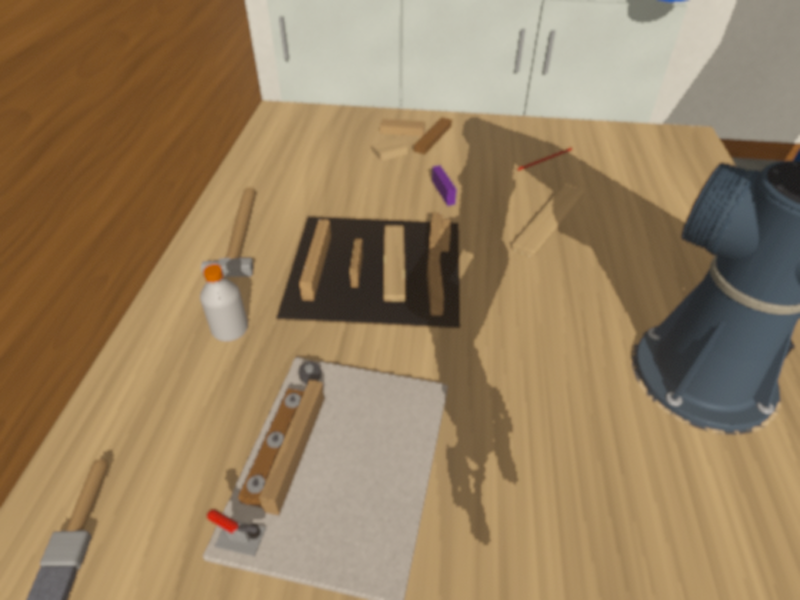

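```bash
python3 - <<'E'
import cv2
a=cv2.imread("top0_raw.png")[120:250,270:400]; b=cv2.imread("side0_raw.png")[145:235,190:340]
g=lambda i,s:cv2.resize(cv2.convertScaleAbs(i,alpha=1.6,beta=10),None,fx=s,fy=s,interpolation=cv2.INTER_CUBIC)
A=g(a,4.6);cv2.imwrite("pics/mat_top.png",A)
cv2.imwrite("pics/mat_side.png",g(b,5.3))
cv2.imwrite("pics/jig_top.png",g(cv2.imread("top0_raw.png")[125:245,105:255],5))
print(A.shape)
E
```

```text
(598, 598, 3)
```

View pics/mat_top.png

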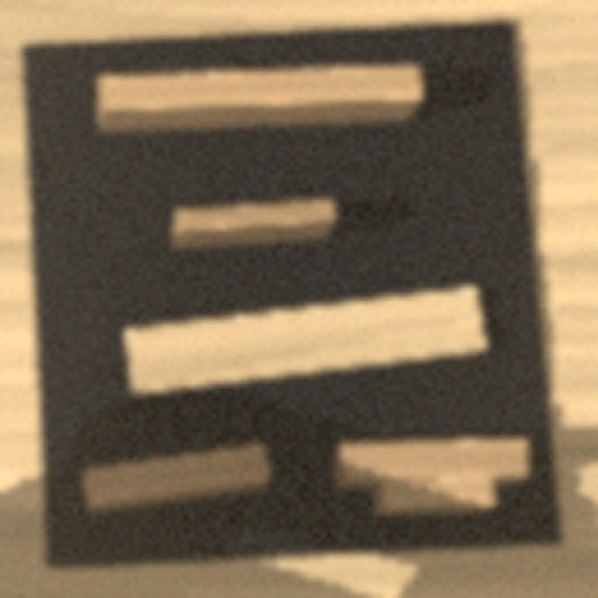

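View pics/mat_side.png

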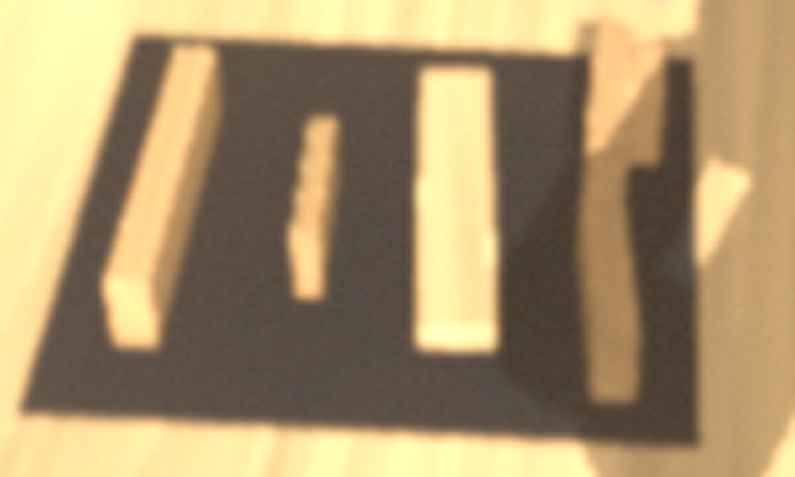

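View pics/jig_top.png

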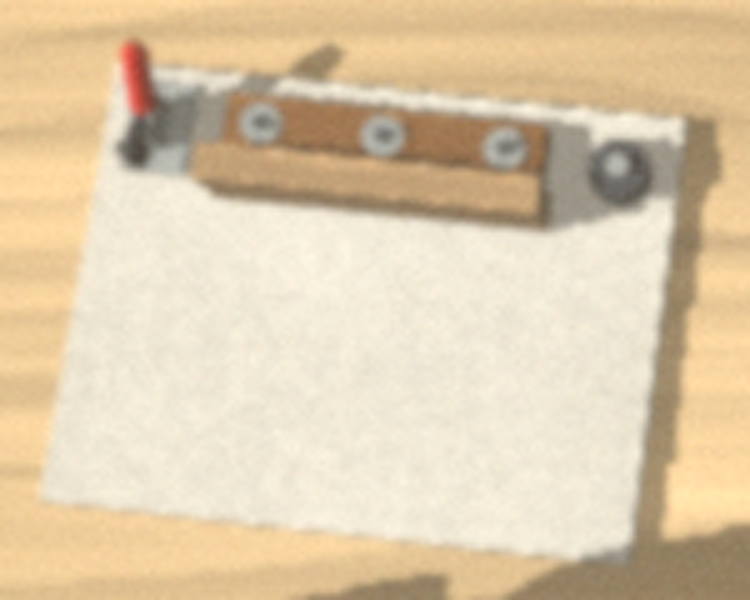

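```bash
cat > h.py <<'E'
import numpy as np, cv2
from scipy.optimize import minimize, least_squares
from station import cams
M={n:cams.camera_model(n) for n in("top","side")}
def proj(n,P):
    m=M[n];E=np.array(m["extrinsics"]);c=np.atleast_2d(P)@E[:3,:3].T+E[:3,3]
    return np.c_[m["fx"]*c[:,0]/c[:,2]+m["cx"],m["fy"]*c[:,1]/c[:,2]+m["cy"]]
def ray(n,uv,z):
    m=M[n];E=np.array(m["extrinsics"]);C=-E[:3,:3].T@E[:3,3]
    d=E[:3,:3].T@np.array([(uv[0]-m["cx"])/m["fx"],(uv[1]-m["cy"])/m["fy"],1]);return C+d*(z-C[2])/d[2]
def box(p,l,w,h,ox=0,oy=0,oz=0):   # p=x,y,yaw,z
    c,s=np.cos(p[2]),np.sin(p[2]);out=[]
    for a in(-.5,.5):
        for b in(-.5,.5):
            for k in(0,1):
                X,Y=ox+a*l,oy+b*w;out.append([p[0]+c*X-s*Y,p[1]+s*X+c*Y,p[3]+oz+k*h])
    return np.array(out)
S={"front":[(.18,.02,.04)],"div":[(.088,.012,.04)],"batten":[(.2,.036,.012)],"plain":[(.1,.02,.04)],
 "hand":[(.1,.02,.04),(.06,.016,.032,0,.018,.008)]}
def render(n,parts,shape=(420,560),k=8):
    im=np.zeros(shape,np.uint8);A=np.zeros(shape,np.float32)
    for nm,p in parts:
        for b in S[nm]:
            h=cv2.convexHull(proj(n,box(p,*b)).astype(np.float32))
            m=np.zeros(shape,np.uint8);cv2.fillConvexPoly(m,np.round(h*256).astype(np.int32),255,cv2.LINE_AA,8);A=np.maximum(A,m/255.)
    return A
E
cat > m.py <<'E'
from h import *
T={n:cv2.imread(n+"0_raw.png") for n in M}
# jig
tp=[[242,148.4],[230.6,237],[113.4,224.4],[128.6,138]];sd=[[211.4,249.9],[311.5,268.1],[283.5,418.6],[145.6,390.6]]
L=np.array([[.12,-.155],[-.12,-.155],[-.12,.155],[.12,.155]])
def jp(p):
    c,s=np.cos(p[2]),np.sin(p[2]);return np.c_[L@np.array([[c,s],[-s,c]])+p[:2],np.full(4,p[3])]
f=lambda p:np.r_[(proj("top",jp(p))-tp).ravel(),(proj("side",jp(p))-sd).ravel()]
r=least_squares(f,[.5,.25,0,.012],loss="soft_l1");print("jig",r.x.round(4),r.fun.round(1))
# mat polygon & parts
off=lambda u,v:(270+u/4.6,120+v/4.6)
mp=[ray("top",off(*q),.006) for q in((24,46),(515,22),(562,540),(50,565))];print(np.round(mp,3))
obs={};msk={}
for n in M:
    k=np.zeros((420,560),np.uint8);cv2.fillConvexPoly(k,proj(n,np.array(mp)).round().astype(int),255);k=cv2.erode(k,np.ones((3,3)))
    msk[n]=k>0;im=T[n].astype(float);sat=(im[...,2]-im[...,0])
    print(n,np.percentile(sat[msk[n]],[10,30,50,70,90]))
    o=np.clip((sat-14)/10,0,1);obs[n]=o
    cv2.imwrite(f"obs_{n}.png",(o*msk[n]*255).astype(np.uint8))
g=dict(front=(259.5,95),div=(255,222),batten=(305,340),plain=(178,475),hand=(435,460))
yw=dict(front=np.pi/2,div=np.pi/2,batten=np.pi/2+.12,plain=np.pi/2+.12,hand=np.pi/2)
P={k:np.r_[ray("top",off(*g[k]),.03)[:2],yw[k],.006] for k in g}
for it in range(3):
    for nm in P:
        def cost(d):
            Q=[(k,P[k]+(d*[.01,.01,.1,.01] if k==nm else 0)) for k in P];s=0
            for n in M:
                s+=np.sum(((cv2.GaussianBlur(render(n,Q),(0,0),.8)-obs[n])**2)[msk[n]])
            return s
        q=minimize(cost,np.zeros(4),method="Powell",options=dict(xtol=.01,ftol=1e-5,maxiter=6))
        P[nm]=P[nm]+q.x*[.01,.01,.1,.01]
    print(it,round(q.fun,1))
for k in P:print(k,P[k].round(4),"deg",np.degrees(P[k][2]).round(1))
for n in M:
    A=render(n,list(P.items()));o=np.dstack([A*255,obs[n]*msk[n]*255,T[n][...,1]]).astype(np.uint8)
    c=(120,270,130,130) if n=="top" else(145,190,95,150)
    cv2.imwrite(f"ov_{n}.png",cv2.resize(o[c[0]:c[0]+c[2],c[1]:c[1]+c[3]],None,fx=3,fy=3))
a,b=cv2.imread("ov_top.png"),cv2.imread("ov_side.png");b=cv2.copyMakeBorder(b,0,a.shape[0]-b.shape[0],0,0,0)
cv2.imwrite("pics/ov.png",np.hstack([a,b])[:,:800])
E
python3 m.py
```

```text
jig [ 0.5316  0.212  -0.1008  0.0114] [ 0.4 -0.1  1.5  0.4  0.5  1.7 -0.2  0.2 -5.5  0.   1.2 -0.1  0.1  2.5
 -2.8 -0.7]
[[ 0.688 -0.042  0.006]
 [ 0.7   -0.331  0.006]
 [ 0.395 -0.343  0.006]
 [ 0.382 -0.056  0.006]]
top [ 6.  8. 10. 18. 52.]
side [14. 15. 17. 42. 75.]
0 717.0
1 713.9
2 713.9
front [ 0.6483 -0.1745  1.5919  0.0105] deg 91.2
div [ 0.5744 -0.1703  1.6178  0.0092] deg 92.7
batten [ 0.5087 -0.1997  1.6899  0.0117] deg 96.8
plain [ 0.4289 -0.1233  1.7254  0.0072] deg 98.9
hand [ 0.4378 -0.2671  1.5961  0.0057] deg 91.4
```

View pics/ov.png

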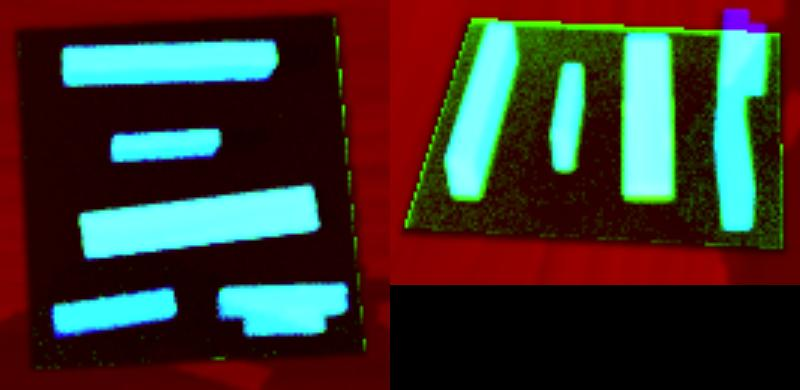

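```bash
sed -i 's#o=np.clip((sat-14)/10,0,1)#o=np.clip((sat-(14 if n=="top" else 22))/(10 if n=="top" else 14),0,1)#; /^for n in M:\n    A=render/,$d' m.py; python3 m.py | grep deg; cat > j.py <<'E'
from h import *
S["jig"]=[(.24,.31,.012)]
p0=np.array([.5316,.212,-.1008,0]);obs={};w={}
for n in M:
    im=cv2.imread(n+"0_raw.png").astype(float);r=(im[...,2]-im[...,0])/(im[...,2]+1)
    R=render(n,[("jig",p0)])
    er=cv2.erode(R,np.ones((9,9)))>.9;di=cv2.dilate(R,np.ones((9,9)))<.1;nr=(cv2.dilate(R,np.ones((41,41)))>0)&di
    a,b=np.median(r[er]),np.median(r[nr]);print(n,a,b)
    obs[n]=np.clip((b-r)/(b-a),0,1)
    # weight: only band, and jig x<0.04
    q=box(p0,.13,.40,.012,-.10);k=np.zeros((420,560),np.uint8);cv2.fillConvexPoly(k,cv2.convexHull(proj(n,q).round().astype(np.int32)),1)
    w[n]=(k>0)&(cv2.dilate(R,np.ones((15,15)))>0)
def cost(d,ns=M):
    p=p0+d*[.01,.01,.1,.01];return sum(np.sum(((cv2.GaussianBlur(render(n,[("jig",p)]),(0,0),.8)-obs[n])**2)[w[n]]) for n in ns)
for ns in(["top"],["side"],["top","side"]):
    q=minimize(lambda d:cost(np.r_[d,0],ns),np.zeros(3),method="Powell",options=dict(xtol=.01,ftol=1e-5));print(ns,(p0[:3]+q.x*[.01,.01,.1]).round(4),q.fun)
p=p0+np.r_[q.x*[.01,.01,.1],0]
# overlay predicted rail and board
for n in M:
    im=cv2.imread(n+"0_raw.png");s=4
    c=(105,120,150,130) if n=="top" else(140,240,190,185)
    big=cv2.resize(im[c[1]:c[1]+c[3],c[0]:c[0]+c[2]],None,fx=s,fy=s,interpolation=cv2.INTER_CUBIC)
    for b,col in(((.02,.18,.04,.06,0,.012),(0,0,255)),((.24,.31,.012),(255,0,0)),((.1,.036,.04,0,.088,.012),(0,200,0))):
        B=proj(n,box(p,*b));B=(B-c[:2]+.5)*s
        for i,jn in((1,3),(3,7),(7,5),(5,1),(0,2),(2,6),(6,4),(4,0)):cv2.line(big,tuple(B[i].astype(int)),tuple(B[jn].astype(int)),col,1,cv2.LINE_AA)
    cv2.imwrite(f"pics/jig_{n}_ov.png",big)
a,b=[cv2.imread(f"pics/jig_{n}_ov.png") for n in("top","side")]
h=600;b=cv2.resize(b,None,fx=.6,fy=.6);a=cv2.resize(a,None,fx=.55,fy=.55);H=max(a.shape[0],b.shape[0])
cv2.imwrite("pics/jov.png",np.hstack([cv2.copyMakeBorder(x,0,H-x.shape[0],0,0,0) for x in(a,b)])[:600,:800])
E
python3 j.py
```

```text
front [ 0.6478 -0.1746  1.6018  0.0116] deg 91.8
div [ 0.5744 -0.1708  1.636   0.0083] deg 93.7
batten [ 0.5088 -0.1993  1.6902  0.0105] deg 96.8
plain [ 0.4286 -0.1237  1.7035  0.0105] deg 97.6
hand [ 0.4374 -0.2666  1.5946  0.0083] deg 91.4
top 0.11724137931034483 0.3717948717948718
side 0.15168539325842698 0.4235294117647059
['top'] [ 0.5353  0.2143 -0.1169] 11.703542121718295
['side'] [ 0.5339  0.2125 -0.1138] 8.148480672261531
['top', 'side'] [ 0.5344  0.2134 -0.1133] 32.72930469374265
```

View pics/jov.png

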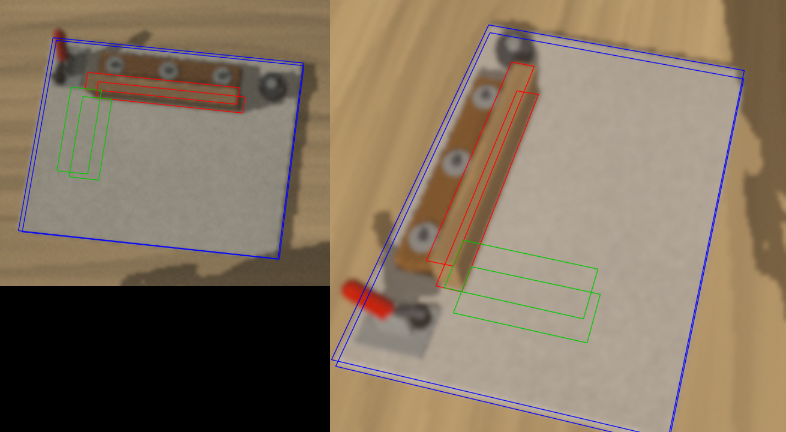

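The overlay fits: part silhouettes match in both views and the base heights come out near the mat height. The clamp is at the jig's left (+y) far corner. There are three look-alike choices:
- **Batten:** the strip on the mat at top-view (480,276) is the smaller one. The longer one at (585,440) lies on the bench, so I leave it.
- **Plain end:** it's the bar at (440,320). The purple bar at (625,318) stays.
- **Handled end:** it's the part at (520,318), with its handle facing the robot.

I'll start with the handled end.

>>> move_arm(
  targets=[
    {"dx": 0.6,"dy": -1,"rz": -0.218},
    {"dx": 0.6,"dy": -1,"rz": -0.218},
    {"dx": 0.6,"dy": -1,"rz": -0.218},
    {"dx": 0.6,"dy": -1,"rz": -0.218},
    {"dx": 0.6,"dy": -1,"rz": -0.218},
    {"dx": 0.6,"dy": -1,"rz": -0.218},
    {"dx": 0.6,"dy": -1,"rz": -0.218},
    {"dx": 0.6,"dy": -1,"rz": -0.218},
    {"dx": 0.6,"dy": -1,"rz": -0.218},
    {"dx": 0.6,"dy": -1,"rz": -0.218},
  ],
)

```text
schema error: expected keys dx, dy, dz, rx, ry, rz
```

>>> move_arm(
  targets=[
    {"dx": 0.12,"dy": -1},
    {"dx": 0.12,"dy": -1},
    {"dx": 0.12,"dy": -1},
    {"dx": 0.12,"dy": -1},
    {"dx": 0.12,"dy": -1},
    {"dx": 0.12,"dy": -1},
    {"dx": 0.12,"dy": -1},
    {"dx": 0.12,"dy": -1},
    {"dx": 0.12,"dy": -1},
    {"dx": 0.12,"dy": -1},
  ],
  claw=80,
)

```text
schema error: expected keys dx, dy, dz, rx, ry, rz
```

>>> move_arm(
  targets=[
    {"dy": -1,"dz": -0.4},
    {"dy": -1,"dz": -0.4},
    {"dy": -1,"dz": -0.4},
    {"dy": -1,"dz": -0.4},
    {"dy": -1,"dz": -0.4},
    {"dy": -1,"dz": -0.4},
    {"dy": -1,"dz": -0.4},
    {"dy": -1,"dz": -0.4},
    {"dy": -1,"dz": -0.4},
    {"dy": -1,"dz": -0.4},
  ],
)

```text
schema error: expected keys dx, dy, dz, rx, ry, rz
```

>>> move_arm(
  targets=[
    {"dx": 0.6,"dy": -1,"dz": 0,"rx": 0,"ry": 0,"rz": -0.218},
    {"dx": 0.6,"dy": -1,"dz": 0,"rx": 0,"ry": 0,"rz": -0.218},
    {"dx": 0.6,"dy": -1,"dz": 0,"rx": 0,"ry": 0,"rz": -0.218},
    {"dx": 0.6,"dy": -1,"dz": 0,"rx": 0,"ry": 0,"rz": -0.218},
    {"dx": 0.6,"dy": -1,"dz": 0,"rx": 0,"ry": 0,"rz": -0.218},
    {"dx": 0.6,"dy": -1,"dz": 0,"rx": 0,"ry": 0,"rz": -0.218},
    {"dx": 0.6,"dy": -1,"dz": 0,"rx": 0,"ry": 0,"rz": -0.218},
    {"dx": 0.6,"dy": -1,"dz": 0,"rx": 0,"ry": 0,"rz": -0.218},
    {"dx": 0.6,"dy": -1,"dz": 0,"rx": 0,"ry": 0,"rz": -0.218},
    {"dx": 0.6,"dy": -1,"dz": 0,"rx": 0,"ry": 0,"rz": -0.218},
  ],
  claw=80,
)

```text
t: 1.35
tcp_pos: [0.3974, 0.323, 0.231]
tool_rot: [0.7, 0.714, -0.0, -0.0]
force: [0.0, 0.4, 0.1]
finger_gap: 0.801
gripper_force: 0.0
```

>>> move_arm(
  targets=[
    {"dx": 0.12,"dy": -1,"dz": 0,"rx": 0,"ry": 0,"rz": 0},
    {"dx": 0.12,"dy": -1,"dz": 0,"rx": 0,"ry": 0,"rz": 0},
    {"dx": 0.12,"dy": -1,"dz": 0,"rx": 0,"ry": 0,"rz": 0},
    {"dx": 0.12,"dy": -1,"dz": 0,"rx": 0,"ry": 0,"rz": 0},
    {"dx": 0.12,"dy": -1,"dz": 0,"rx": 0,"ry": 0,"rz": 0},
    {"dx": 0.12,"dy": -1,"dz": 0,"rx": 0,"ry": 0,"rz": 0},
    {"dx": 0.12,"dy": -1,"dz": 0,"rx": 0,"ry": 0,"rz": 0},
    {"dx": 0.12,"dy": -1,"dz": 0,"rx": 0,"ry": 0,"rz": 0},
    {"dx": 0.12,"dy": -1,"dz": 0,"rx": 0,"ry": 0,"rz": 0},
    {"dx": 0.12,"dy": -1,"dz": 0,"rx": 0,"ry": 0,"rz": 0},
  ],
)

```text
t: 2.6
tcp_pos: [0.427, 0.0732, 0.2311]
tool_rot: [0.699, 0.715, -0.0, -0.0]
force: [0.1, -0.0, 0.0]
finger_gap: 0.803
gripper_force: 0.0
```

>>> move_arm(
  targets=[
    {"dx": 0,"dy": -1,"dz": -0.5,"rx": 0,"ry": 0,"rz": 0},
    {"dx": 0,"dy": -1,"dz": -0.5,"rx": 0,"ry": 0,"rz": 0},
    {"dx": 0,"dy": -1,"dz": -0.5,"rx": 0,"ry": 0,"rz": 0},
    {"dx": 0,"dy": -1,"dz": -0.5,"rx": 0,"ry": 0,"rz": 0},
    {"dx": 0,"dy": -1,"dz": -0.5,"rx": 0,"ry": 0,"rz": 0},
    {"dx": 0,"dy": -1,"dz": -0.5,"rx": 0,"ry": 0,"rz": 0},
    {"dx": 0,"dy": -1,"dz": -0.5,"rx": 0,"ry": 0,"rz": 0},
    {"dx": 0,"dy": -1,"dz": -0.5,"rx": 0,"ry": 0,"rz": 0},
    {"dx": 0,"dy": -1,"dz": -0.5,"rx": 0,"ry": 0,"rz": 0},
    {"dx": 0,"dy": -1,"dz": -0.5,"rx": 0,"ry": 0,"rz": 0},
  ],
)

```text
t: 3.85
tcp_pos: [0.4271, -0.1768, 0.1057]
tool_rot: [0.699, 0.715, -0.0, -0.0]
force: [-0.3, 0.5, -0.8]
finger_gap: 0.796
gripper_force: 0.0
```

>>> move_arm(
  targets=[
    {"dx": 0.025,"dy": -0.9,"dz": 0,"rx": 0,"ry": 0,"rz": 0},
    {"dx": 0.025,"dy": -0.9,"dz": 0,"rx": 0,"ry": 0,"rz": 0},
    {"dx": 0.025,"dy": -0.9,"dz": 0,"rx": 0,"ry": 0,"rz": 0},
    {"dx": 0.025,"dy": -0.9,"dz": 0,"rx": 0,"ry": 0,"rz": 0},
    {"dx": 0,"dy": 0,"dz": -0.6,"rx": 0,"ry": 0,"rz": 0},
    {"dx": 0,"dy": 0,"dz": -0.6,"rx": 0,"ry": 0,"rz": 0},
    {"dx": 0,"dy": 0,"dz": -0.6,"rx": 0,"ry": 0,"rz": 0},
    {"dx": 0,"dy": 0,"dz": -0.6,"rx": 0,"ry": 0,"rz": 0},
    {"dx": 0,"dy": 0,"dz": -0.6,"rx": 0,"ry": 0,"rz": 0},
    {"dx": 0,"dy": 0,"dz": -0.6,"rx": 0,"ry": 0,"rz": 0},
  ],
)

```text
t: 5.1
tcp_pos: [0.4298, -0.2658, 0.0152]
tool_rot: [0.699, 0.715, -0.0, -0.0]
force: [0.5, 0.9, -0.3]
finger_gap: 0.8
gripper_force: 0.0
```

>>> move_arm(
  targets=[
    {"dx": 0,"dy": 0,"dz": 0,"rx": 0,"ry": 0,"rz": 0},
    {"dx": 0,"dy": 0,"dz": 0,"rx": 0,"ry": 0,"rz": 0},
    {"dx": 0,"dy": 0,"dz": 0,"rx": 0,"ry": 0,"rz": 0},
    {"dx": 0,"dy": 0,"dz": 0,"rx": 0,"ry": 0,"rz": 0},
    {"dx": 0,"dy": 0,"dz": 0,"rx": 0,"ry": 0,"rz": 0},
    {"dx": 0,"dy": 0,"dz": 0,"rx": 0,"ry": 0,"rz": 0},
    {"dx": 0,"dy": 0,"dz": 0,"rx": 0,"ry": 0,"rz": 0},
    {"dx": 0,"dy": 0,"dz": 0.1,"rx": 0,"ry": 0,"rz": 0},
    {"dx": 0,"dy": 0,"dz": 0.3,"rx": 0,"ry": 0,"rz": 0},
    {"dx": 0,"dy": 0,"dz": 0.6,"rx": 0,"ry": 0,"rz": 0},
  ],
  claw=10,
  newtons=50,
)

```text
t: 6.35
tcp_pos: [0.4295, -0.2657, 0.0417]
tool_rot: [0.699, 0.715, 0.0, -0.001]
force: [0.0, -0.7, -0.4]
finger_gap: 0.408
gripper_force: 50.4
```

>>> move_arm(
  targets=[
    {"dx": 0,"dy": 0,"dz": 0.9,"rx": 0,"ry": 0,"rz": 0},
    {"dx": 0,"dy": 0,"dz": 0.9,"rx": 0,"ry": 0,"rz": 0},
    {"dx": 0,"dy": 0,"dz": 0.9,"rx": 0,"ry": 0,"rz": 0},
    {"dx": 0.19,"dy": 0.94,"dz": 0,"rx": 0,"ry": 0,"rz": -0.163},
    {"dx": 0.19,"dy": 0.94,"dz": 0,"rx": 0,"ry": 0,"rz": -0.163},
    {"dx": 0.19,"dy": 0.94,"dz": 0,"rx": 0,"ry": 0,"rz": -0.163},
    {"dx": 0.19,"dy": 0.94,"dz": 0,"rx": 0,"ry": 0,"rz": -0.163},
    {"dx": 0.19,"dy": 0.94,"dz": 0,"rx": 0,"ry": 0,"rz": -0.163},
    {"dx": 0.19,"dy": 0.94,"dz": 0,"rx": 0,"ry": 0,"rz": -0.163},
    {"dx": 0.19,"dy": 0.94,"dz": 0,"rx": 0,"ry": 0,"rz": -0.163},
  ],
)

```text
t: 7.6
tcp_pos: [0.4633, -0.1008, 0.1099]
tool_rot: [0.879, 0.476, 0.0, 0.001]
force: [0.1, -0.9, -1.7]
finger_gap: 0.421
gripper_force: 50.3
```

>>> move_arm(
  targets=[
    {"dx": 0.19,"dy": 0.94,"dz": 0,"rx": 0,"ry": 0,"rz": -0.163},
    {"dx": 0.19,"dy": 0.94,"dz": 0,"rx": 0,"ry": 0,"rz": -0.163},
    {"dx": 0.19,"dy": 0.94,"dz": 0,"rx": 0,"ry": 0,"rz": -0.163},
    {"dx": 0.19,"dy": 0.94,"dz": 0,"rx": 0,"ry": 0,"rz": -0.163},
    {"dx": 0.19,"dy": 0.94,"dz": 0,"rx": 0,"ry": 0,"rz": -0.163},
    {"dx": 0.19,"dy": 0.94,"dz": 0,"rx": 0,"ry": 0,"rz": -0.163},
    {"dx": 0.19,"dy": 0.94,"dz": 0,"rx": 0,"ry": 0,"rz": -0.163},
    {"dx": 0.19,"dy": 0.94,"dz": 0,"rx": 0,"ry": 0,"rz": -0.163},
    {"dx": 0.19,"dy": 0.94,"dz": 0,"rx": 0,"ry": 0,"rz": -0.163},
    {"dx": 0.19,"dy": 0.94,"dz": 0,"rx": 0,"ry": 0,"rz": -0.163},
  ],
)

```text
t: 8.85
tcp_pos: [0.5107, 0.1343, 0.11]
tool_rot: [0.998, 0.07, 0.001, 0.0]
force: [-0.1, -0.2, -1.0]
finger_gap: 0.415
gripper_force: 50.3
```

>>> move_arm(
  targets=[
    {"dx": 0.19,"dy": 0.94,"dz": 0,"rx": 0,"ry": 0,"rz": -0.163},
    {"dx": 0.19,"dy": 0.94,"dz": 0,"rx": 0,"ry": 0,"rz": -0.163},
    {"dx": 0.19,"dy": 0.94,"dz": 0,"rx": 0,"ry": 0,"rz": -0.163},
    {"dx": 0.19,"dy": 0.94,"dz": 0,"rx": 0,"ry": 0,"rz": 0},
    {"dx": 0.19,"dy": 0.94,"dz": 0,"rx": 0,"ry": 0,"rz": 0},
    {"dx": 0.19,"dy": 0.94,"dz": 0,"rx": 0,"ry": 0,"rz": 0},
    {"dx": 0.19,"dy": 0.94,"dz": 0,"rx": 0,"ry": 0,"rz": 0},
    {"dx": 0,"dy": 0,"dz": 0,"rx": 0,"ry": 0,"rz": 0},
    {"dx": 0,"dy": 0,"dz": 0,"rx": 0,"ry": 0,"rz": 0},
    {"dx": 0,"dy": 0,"dz": 0,"rx": 0,"ry": 0,"rz": 0},
  ],
)

```text
t: 10.1
tcp_pos: [0.5434, 0.2971, 0.109]
tool_rot: [0.998, -0.057, -0.0, 0.0]
force: [-0.1, -0.0, -1.4]
finger_gap: 0.416
gripper_force: 50.3
```

```bash
cat >> h.py <<'E'
J=np.array([.5344,.2134,-.1145])
def rem(X,Y,yaw,z):  # remaining move in units to jig X,Y (mm), tool-y world angle deg, z m
    from station import sensors
    s=sensors.sense();c,sn=np.cos(J[2]),np.sin(J[2]);X/=1e3;Y/=1e3
    t=np.array([J[0]+c*X-sn*Y,J[1]+sn*X+c*Y,z]);x,y,zz,w=s["tool_rot"]
    a=np.degrees(np.arctan2(1-2*(x*x+zz*zz),2*(x*y-zz*w)))
    print("t",round(s["t"],1),"yaw",a.round(1),"gap",round(s["finger_gap"],3),"rem",((t-s["tcp_pos"])/.025).round(2),"rz",round(((yaw-a+180)%360-180)/30,3))
E
python3 -c "
from h import *
rem(-1,88,-96.56,.022)"
```

```text
t 10.1 yaw -96.6 gap 0.416 rem [ 0.    0.16 -3.48] rz -0.0
```

>>> move_arm(
  targets=[
    {"dx": 0,"dy": 0.08,"dz": 0,"rx": 0,"ry": 0,"rz": 0},
    {"dx": 0,"dy": 0.08,"dz": -0.5,"rx": 0,"ry": 0,"rz": 0},
    {"dx": 0,"dy": 0,"dz": -0.5,"rx": 0,"ry": 0,"rz": 0},
    {"dx": 0,"dy": 0,"dz": -0.5,"rx": 0,"ry": 0,"rz": 0},
    {"dx": 0,"dy": 0,"dz": -0.5,"rx": 0,"ry": 0,"rz": 0},
    {"dx": 0,"dy": 0,"dz": -0.5,"rx": 0,"ry": 0,"rz": 0},
    {"dx": 0,"dy": 0,"dz": -0.5,"rx": 0,"ry": 0,"rz": 0},
    {"dx": 0,"dy": 0,"dz": -0.3,"rx": 0,"ry": 0,"rz": 0},
    {"dx": 0,"dy": 0,"dz": -0.16,"rx": 0,"ry": 0,"rz": 0},
    {"dx": 0,"dy": 0,"dz": 0,"rx": 0,"ry": 0,"rz": 0},
  ],
)

```text
t: 11.35
tcp_pos: [0.5441, 0.3021, 0.0226]
tool_rot: [0.998, -0.057, 0.0, -0.0]
force: [-0.5, 0.3, -1.0]
finger_gap: 0.41
gripper_force: 50.5
```

```bash
python3 -c "
from h import *
rem(-1,88,-96.56,.0215)
from station import sensors;print(sensors.sense()['force'])"
```

```text
t 11.3 yaw -96.5 gap 0.41 rem [-0.03 -0.05 -0.05] rz -0.002
[-0.45592022  0.2952711  -0.96424247]
```

>>> move_arm(
  targets=[
    {"dx": 0,"dy": 0,"dz": -0.05,"rx": 0,"ry": 0,"rz": 0},
    {"dx": 0,"dy": 0,"dz": 0,"rx": 0,"ry": 0,"rz": 0},
    {"dx": 0,"dy": 0,"dz": 0,"rx": 0,"ry": 0,"rz": 0},
    {"dx": 0,"dy": 0,"dz": 0,"rx": 0,"ry": 0,"rz": 0},
    {"dx": 0,"dy": 0,"dz": 0,"rx": 0,"ry": 0,"rz": 0},
    {"dx": 0,"dy": 0,"dz": 0,"rx": 0,"ry": 0,"rz": 0},
    {"dx": 0,"dy": 0,"dz": 0.3,"rx": 0,"ry": 0,"rz": 0},
    {"dx": 0,"dy": 0,"dz": 0.9,"rx": 0,"ry": 0,"rz": 0},
    {"dx": 0,"dy": 0,"dz": 1,"rx": 0,"ry": 0,"rz": 0},
    {"dx": 0,"dy": 0,"dz": 1,"rx": 0,"ry": 0,"rz": 0},
  ],
  claw=70,
)

```text
t: 12.6
tcp_pos: [0.5438, 0.302, 0.1023]
tool_rot: [0.998, -0.057, 0.0, -0.0]
force: [-0.4, -0.6, 0.3]
finger_gap: 0.699
gripper_force: 0.0
```

>>> move_arm(
  targets=[
    {"dx": -0.25,"dy": -1,"dz": 0.2,"rx": 0,"ry": 0,"rz": 0.317},
    {"dx": -0.25,"dy": -1,"dz": 0.2,"rx": 0,"ry": 0,"rz": 0.317},
    {"dx": -0.25,"dy": -1,"dz": 0,"rx": 0,"ry": 0,"rz": 0.317},
    {"dx": -0.25,"dy": -1,"dz": 0,"rx": 0,"ry": 0,"rz": 0.317},
    {"dx": -0.25,"dy": -1,"dz": 0,"rx": 0,"ry": 0,"rz": 0.317},
    {"dx": -0.25,"dy": -1,"dz": 0,"rx": 0,"ry": 0,"rz": 0.317},
    {"dx": -0.25,"dy": -1,"dz": 0,"rx": 0,"ry": 0,"rz": 0.317},
    {"dx": -0.25,"dy": -1,"dz": 0,"rx": 0,"ry": 0,"rz": 0.317},
    {"dx": -0.25,"dy": -1,"dz": 0,"rx": 0,"ry": 0,"rz": 0.317},
    {"dx": -0.25,"dy": -1,"dz": 0,"rx": 0,"ry": 0,"rz": 0.317},
  ],
  claw=60,
)

```text
t: 13.85
tcp_pos: [0.4813, 0.0512, 0.1117]
tool_rot: [0.714, 0.7, 0.0, 0.0]
force: [0.5, -0.5, 0.3]
finger_gap: 0.597
gripper_force: 0.0
```

```bash
cat >> h.py <<'E'
def remw(x,y,yaw,z):
    c,sn=np.cos(J[2]),np.sin(J[2]);d=np.array([x,y])-J[:2];rem((c*d[0]+sn*d[1])*1e3,(-sn*d[0]+c*d[1])*1e3,yaw,z)
E
python3 -c "
from h import *
im=cams.snapshot('top');cv2.imwrite('top1_raw.png',im[...,::-1])
im=cams.snapshot('side');cv2.imwrite('side1_raw.png',im[...,::-1])
remw(.4287,-.1235,8.2,.0155)
c=cv2.imread('top1_raw.png')[125:255,100:400];cv2.imwrite('pics/t1.png',cv2.resize(c,(800,347),interpolation=cv2.INTER_CUBIC))"
```

```text
t 13.9 yaw -1.5 gap 0.597 rem [-2.09 -6.95 -3.84] rz 0.324
```

View pics/t1.png

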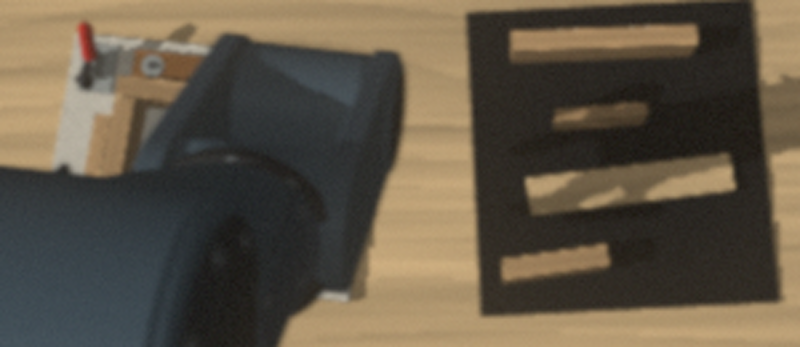

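The picture shows the handled end standing against the back rail at about (115,140) with its handle outwards. Next is the plain end, now clearly seen at (555,263).

>>> move_arm(
  targets=[
    {"dx": -0.26,"dy": -0.87,"dz": 0,"rx": 0,"ry": 0,"rz": 0.0405},
    {"dx": -0.26,"dy": -0.87,"dz": 0,"rx": 0,"ry": 0,"rz": 0.0405},
    {"dx": -0.26,"dy": -0.87,"dz": 0,"rx": 0,"ry": 0,"rz": 0.0405},
    {"dx": -0.26,"dy": -0.87,"dz": 0,"rx": 0,"ry": 0,"rz": 0.0405},
    {"dx": -0.26,"dy": -0.87,"dz": 0,"rx": 0,"ry": 0,"rz": 0.0405},
    {"dx": -0.26,"dy": -0.87,"dz": 0,"rx": 0,"ry": 0,"rz": 0.0405},
    {"dx": -0.26,"dy": -0.87,"dz": 0,"rx": 0,"ry": 0,"rz": 0.0405},
    {"dx": -0.26,"dy": -0.87,"dz": 0,"rx": 0,"ry": 0,"rz": 0.0405},
    {"dx": 0,"dy": 0,"dz": -0.6,"rx": 0,"ry": 0,"rz": 0},
    {"dx": 0,"dy": 0,"dz": -0.6,"rx": 0,"ry": 0,"rz": 0},
  ],
)

```text
t: 15.2
tcp_pos: [0.4302, -0.1222, 0.0813]
tool_rot: [0.655, 0.755, 0.0, 0.001]
force: [0.3, 1.0, -0.3]
finger_gap: 0.6
gripper_force: 0.0
```

>>> move_arm(
  targets=[
    {"dx": 0,"dy": 0,"dz": -0.6,"rx": 0,"ry": 0,"rz": 0},
    {"dx": 0,"dy": 0,"dz": -0.6,"rx": 0,"ry": 0,"rz": 0},
    {"dx": 0,"dy": 0,"dz": -0.6,"rx": 0,"ry": 0,"rz": 0},
    {"dx": 0,"dy": 0,"dz": -0.6,"rx": 0,"ry": 0,"rz": 0},
    {"dx": 0,"dy": 0,"dz": -0.24,"rx": 0,"ry": 0,"rz": 0},
    {"dx": 0,"dy": 0,"dz": 0,"rx": 0,"ry": 0,"rz": 0},
    {"dx": 0,"dy": 0,"dz": 0,"rx": 0,"ry": 0,"rz": 0},
    {"dx": 0,"dy": 0,"dz": 0,"rx": 0,"ry": 0,"rz": 0},
    {"dx": 0,"dy": 0,"dz": 0,"rx": 0,"ry": 0,"rz": 0},
    {"dx": 0,"dy": 0,"dz": 0,"rx": 0,"ry": 0,"rz": 0},
  ],
)

```text
t: 16.45
tcp_pos: [0.4293, -0.1221, 0.0152]
tool_rot: [0.654, 0.756, 0.0, 0.0]
force: [0.3, 0.1, 0.1]
finger_gap: 0.603
gripper_force: 0.0
```

>>> move_arm(
  targets=[
    {"dx": 0,"dy": 0,"dz": 0,"rx": 0,"ry": 0,"rz": 0},
    {"dx": 0,"dy": 0,"dz": 0,"rx": 0,"ry": 0,"rz": 0},
    {"dx": 0,"dy": 0,"dz": 0,"rx": 0,"ry": 0,"rz": 0},
    {"dx": 0,"dy": 0,"dz": 0,"rx": 0,"ry": 0,"rz": 0},
    {"dx": 0,"dy": 0,"dz": 0,"rx": 0,"ry": 0,"rz": 0},
    {"dx": 0,"dy": 0,"dz": 0,"rx": 0,"ry": 0,"rz": 0},
    {"dx": 0,"dy": 0,"dz": 0.4,"rx": 0,"ry": 0,"rz": 0},
    {"dx": 0,"dy": 0,"dz": 1,"rx": 0,"ry": 0,"rz": 0},
    {"dx": 0,"dy": 0,"dz": 1,"rx": 0,"ry": 0,"rz": 0},
    {"dx": 0,"dy": 0,"dz": 1,"rx": 0,"ry": 0,"rz": 0},
  ],
  claw=5,
)

```text
t: 17.7
tcp_pos: [0.429, -0.1218, 0.101]
tool_rot: [0.654, 0.757, -0.0, -0.0]
force: [0.3, 0.4, -0.2]
finger_gap: 0.227
gripper_force: 49.4
```

```bash
cat > fit.py <<'E'
import sys
from h import *
# refit single part from given raw tops: name file init
def fit(nm,f,p0,ns=("top",),z=.006,th=(14,10),free=3):
    obs={};w={}
    for n in ns:
        im=cv2.imread(f"{n}{f}_raw.png").astype(float);s=im[...,2]-im[...,0]
        obs[n]=np.clip((s-th[0])/th[1],0,1);R=render(n,[(nm,np.r_[p0,z])]);w[n]=cv2.dilate(R,np.ones((13,13)))>0
    def cost(d):return sum(np.sum(((cv2.GaussianBlur(render(n,[(nm,np.r_[p0+d*[.01,.01,.1],z])]),(0,0),.8)-obs[n])**2)[w[n]]) for n in ns)
    q=minimize(cost,np.zeros(3),method="Powell",options=dict(xtol=.01,ftol=1e-5));return p0+q.x*[.01,.01,.1],q.fun
if __name__=="__main__":
    for nm,p in dict(plain=(.4287,-.1235,1.715),front=(.648,-.1745,1.595),div=(.5744,-.1705,1.627),batten=(.5088,-.1995,1.69)).items():
        r,c=fit(nm,1,np.array(p));print(nm,r.round(4),np.degrees(r[2]).round(1),round(c,1))
E
python3 fit.py; python3 -c "
from h import *
rem(-2,-80,83.44,.1)"
```

```text
plain [ 0.4302 -0.1242  1.7017] 97.5 33.8
front [ 0.65   -0.1747  1.5992] 91.6 41.1
div [ 0.5752 -0.1708  1.6415] 94.1 13.1
batten [ 0.5098 -0.2002  1.6832] 96.4 26.6
t 17.7 yaw 8.3 gap 0.227 rem [ 3.77 10.24 -0.04] rz 2.504
```

>>> move_arm(
  targets=[
    {"dx": 0.335,"dy": 0.93,"dz": 0,"rx": 0,"ry": 0,"rz": 0.25},
    {"dx": 0.335,"dy": 0.93,"dz": 0,"rx": 0,"ry": 0,"rz": 0.25},
    {"dx": 0.335,"dy": 0.93,"dz": 0,"rx": 0,"ry": 0,"rz": 0.25},
    {"dx": 0.335,"dy": 0.93,"dz": 0,"rx": 0,"ry": 0,"rz": 0.25},
    {"dx": 0.335,"dy": 0.93,"dz": 0,"rx": 0,"ry": 0,"rz": 0.25},
    {"dx": 0.335,"dy": 0.93,"dz": 0,"rx": 0,"ry": 0,"rz": 0.25},
    {"dx": 0.335,"dy": 0.93,"dz": 0,"rx": 0,"ry": 0,"rz": 0.25},
    {"dx": 0.335,"dy": 0.93,"dz": 0,"rx": 0,"ry": 0,"rz": 0.25},
    {"dx": 0.335,"dy": 0.93,"dz": 0,"rx": 0,"ry": 0,"rz": 0.25},
    {"dx": 0.335,"dy": 0.93,"dz": 0,"rx": 0,"ry": 0,"rz": 0.25},
  ],
)

```text
t: 18.95
tcp_pos: [0.5128, 0.1113, 0.1003]
tool_rot: [0.056, 0.998, -0.0, -0.0]
force: [0.1, 0.5, -0.6]
finger_gap: 0.228
gripper_force: 49.3
```

>>> move_arm(
  targets=[
    {"dx": 0.335,"dy": 0.93,"dz": 0,"rx": 0,"ry": 0,"rz": 0},
    {"dx": 0,"dy": 0,"dz": 0,"rx": 0,"ry": 0,"rz": 0},
    {"dx": 0,"dy": 0,"dz": -0.5,"rx": 0,"ry": 0,"rz": 0},
    {"dx": 0,"dy": 0,"dz": -0.5,"rx": 0,"ry": 0,"rz": 0},
    {"dx": 0,"dy": 0,"dz": -0.5,"rx": 0,"ry": 0,"rz": 0},
    {"dx": 0,"dy": 0,"dz": -0.5,"rx": 0,"ry": 0,"rz": 0},
    {"dx": 0,"dy": 0,"dz": -0.5,"rx": 0,"ry": 0,"rz": 0},
    {"dx": 0,"dy": 0,"dz": -0.2,"rx": 0,"ry": 0,"rz": 0},
    {"dx": 0,"dy": 0,"dz": 0,"rx": 0,"ry": 0,"rz": 0},
    {"dx": 0,"dy": 0,"dz": 0,"rx": 0,"ry": 0,"rz": 0},
  ],
)

```text
t: 20.2
tcp_pos: [0.5217, 0.1338, 0.0329]
tool_rot: [0.058, 0.998, 0.0, 0.0]
force: [-0.1, -0.0, -0.2]
finger_gap: 0.226
gripper_force: 49.2
```

```bash
python3 -c "
from h import *
rem(-4,-80,83.44,.0215)"
```

```text
t 20.2 yaw 83.3 gap 0.226 rem [-0.02  0.02 -0.45] rz 0.004
```

>>> move_arm(
  targets=[
    {"dx": 0,"dy": 0,"dz": -0.3,"rx": 0,"ry": 0,"rz": 0},
    {"dx": 0,"dy": 0,"dz": -0.15,"rx": 0,"ry": 0,"rz": 0},
    {"dx": 0,"dy": 0,"dz": 0,"rx": 0,"ry": 0,"rz": 0},
    {"dx": 0,"dy": 0,"dz": 0,"rx": 0,"ry": 0,"rz": 0},
    {"dx": 0,"dy": 0,"dz": 0,"rx": 0,"ry": 0,"rz": 0},
    {"dx": 0,"dy": 0,"dz": 0,"rx": 0,"ry": 0,"rz": 0},
    {"dx": 0,"dy": 0,"dz": 0,"rx": 0,"ry": 0,"rz": 0},
    {"dx": 0,"dy": 0,"dz": 0,"rx": 0,"ry": 0,"rz": 0},
    {"dx": 0,"dy": 0,"dz": 0,"rx": 0,"ry": 0,"rz": 0},
    {"dx": 0,"dy": 0,"dz": 0,"rx": 0,"ry": 0,"rz": 0},
  ],
)

```text
t: 21.45
tcp_pos: [0.5213, 0.1338, 0.0213]
tool_rot: [0.058, 0.998, -0.0, -0.0]
force: [-0.3, -0.3, -1.2]
finger_gap: 0.227
gripper_force: 49.4
```

>>> move_arm(
  targets=[
    {"dx": 0,"dy": 0,"dz": 0,"rx": 0,"ry": 0,"rz": 0},
    {"dx": 0,"dy": 0,"dz": 0,"rx": 0,"ry": 0,"rz": 0},
    {"dx": 0,"dy": 0,"dz": 0,"rx": 0,"ry": 0,"rz": 0},
    {"dx": 0,"dy": 0,"dz": 0,"rx": 0,"ry": 0,"rz": 0},
    {"dx": 0,"dy": 0,"dz": 0.3,"rx": 0,"ry": 0,"rz": 0},
    {"dx": 0,"dy": 0,"dz": 0.9,"rx": 0,"ry": 0,"rz": 0},
    {"dx": 0,"dy": 0,"dz": 1,"rx": 0,"ry": 0,"rz": 0},
    {"dx": 0,"dy": 0,"dz": 1,"rx": 0,"ry": 0,"rz": 0},
    {"dx": 0.3,"dy": -0.7,"dz": 0,"rx": 0,"ry": 0,"rz": -0.227},
    {"dx": 0.3,"dy": -0.7,"dz": 0,"rx": 0,"ry": 0,"rz": -0.227},
  ],
  claw=60,
)

```text
t: 22.7
tcp_pos: [0.5368, 0.0986, 0.1025]
tool_rot: [0.178, 0.984, 0.0, 0.001]
force: [-0.1, 0.9, 0.2]
finger_gap: 0.6
gripper_force: 0.0
```

>>> move_arm(
  targets=[
    {"dx": 0.44,"dy": -1,"dz": 0,"rx": 0,"ry": 0,"rz": -0.227},
    {"dx": 0.44,"dy": -1,"dz": 0,"rx": 0,"ry": 0,"rz": -0.227},
    {"dx": 0.44,"dy": -1,"dz": 0,"rx": 0,"ry": 0,"rz": -0.227},
    {"dx": 0.44,"dy": -1,"dz": 0,"rx": 0,"ry": 0,"rz": -0.227},
    {"dx": 0.44,"dy": -1,"dz": 0,"rx": 0,"ry": 0,"rz": -0.227},
    {"dx": 0.44,"dy": -1,"dz": 0,"rx": 0,"ry": 0,"rz": -0.227},
    {"dx": 0.44,"dy": -1,"dz": 0,"rx": 0,"ry": 0,"rz": -0.227},
    {"dx": 0.44,"dy": -1,"dz": 0,"rx": 0,"ry": 0,"rz": -0.227},
    {"dx": 0.44,"dy": -1,"dz": 0,"rx": 0,"ry": 0,"rz": -0.227},
    {"dx": 0.44,"dy": -1,"dz": 0,"rx": 0,"ry": 0,"rz": -0.227},
  ],
)

```text
t: 23.95
tcp_pos: [0.6465, -0.152, 0.1018]
tool_rot: [0.699, 0.715, 0.0, 0.0]
force: [-0.4, -0.2, 0.1]
finger_gap: 0.601
gripper_force: 0.0
```

```bash
python3 -c "
from h import *
for n in M:cv2.imwrite(n+'2_raw.png',cams.snapshot(n)[...,::-1])
remw(.649,-.1746,1.7,.0155)
from station import sensors;print(sensors.sense()['tcp_pos'])
a=cv2.imread('top2_raw.png')[125:250,105:405];b=cv2.imread('side2_raw.png')[220:420,130:430]
r=lambda c:cv2.resize(c,None,fx=2.0,fy=2.0,interpolation=cv2.INTER_CUBIC)
cv2.imwrite('pics/t2.png',np.vstack([r(a)[:200],r(b)]))"
```

```text
t 24.1 yaw 1.4 gap 0.595 rem [ 0.04 -0.81 -3.46] rz 0.009
[ 0.64789286 -0.15430708  0.10201399]
```

View pics/t2.png

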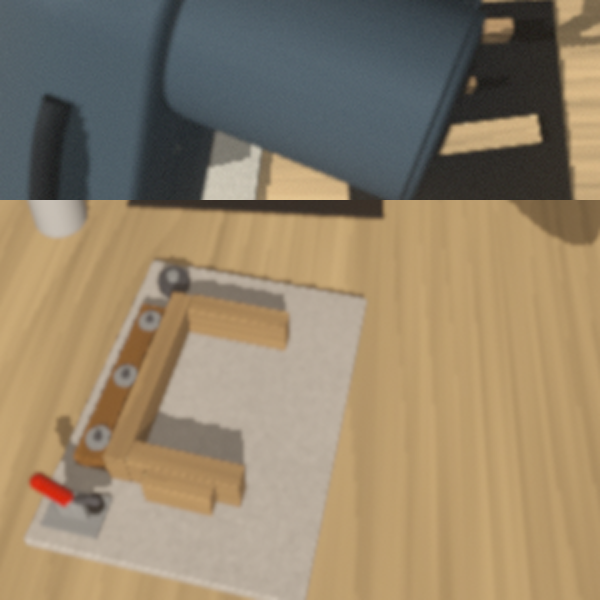

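The side view shows both ends standing square against the back rail, handled end at (190,475) and plain end at (240,322). The front rail is next.

>>> move_arm(
  targets=[
    {"dx": 0.04,"dy": -0.81,"dz": 0,"rx": 0,"ry": 0,"rz": 0.01},
    {"dx": 0,"dy": 0,"dz": -0.1,"rx": 0,"ry": 0,"rz": 0},
    {"dx": 0,"dy": 0,"dz": -0.6,"rx": 0,"ry": 0,"rz": 0},
    {"dx": 0,"dy": 0,"dz": -0.6,"rx": 0,"ry": 0,"rz": 0},
    {"dx": 0,"dy": 0,"dz": -0.6,"rx": 0,"ry": 0,"rz": 0},
    {"dx": 0,"dy": 0,"dz": -0.6,"rx": 0,"ry": 0,"rz": 0},
    {"dx": 0,"dy": 0,"dz": -0.6,"rx": 0,"ry": 0,"rz": 0},
    {"dx": 0,"dy": 0,"dz": -0.36,"rx": 0,"ry": 0,"rz": 0},
    {"dx": 0,"dy": 0,"dz": 0,"rx": 0,"ry": 0,"rz": 0},
    {"dx": 0,"dy": 0,"dz": 0,"rx": 0,"ry": 0,"rz": 0},
  ],
)

```text
t: 25.3
tcp_pos: [0.6478, -0.1717, 0.0153]
tool_rot: [0.695, 0.719, 0.0, 0.001]
force: [-0.5, -0.8, 0.6]
finger_gap: 0.6
gripper_force: 0.0
```

>>> move_arm(
  targets=[
    {"dx": 0,"dy": 0,"dz": 0,"rx": 0,"ry": 0,"rz": 0},
    {"dx": 0,"dy": 0,"dz": 0,"rx": 0,"ry": 0,"rz": 0},
    {"dx": 0,"dy": 0,"dz": 0,"rx": 0,"ry": 0,"rz": 0},
    {"dx": 0,"dy": 0,"dz": 0,"rx": 0,"ry": 0,"rz": 0},
    {"dx": 0,"dy": 0,"dz": 0,"rx": 0,"ry": 0,"rz": 0},
    {"dx": 0,"dy": 0,"dz": 0,"rx": 0,"ry": 0,"rz": 0},
    {"dx": 0,"dy": 0,"dz": 0.4,"rx": 0,"ry": 0,"rz": 0},
    {"dx": 0,"dy": 0,"dz": 1,"rx": 0,"ry": 0,"rz": 0},
    {"dx": 0,"dy": 0,"dz": 1,"rx": 0,"ry": 0,"rz": 0},
    {"dx": 0,"dy": 0,"dz": 1,"rx": 0,"ry": 0,"rz": 0},
  ],
  claw=5,
)

```text
t: 26.55
tcp_pos: [0.6467, -0.1712, 0.1002]
tool_rot: [0.695, 0.719, -0.0, -0.001]
force: [1.1, 0.1, -1.2]
finger_gap: 0.226
gripper_force: 49.0
```

```bash
python3 -c "
from h import *
from fit import fit
from station import sensors;print(sensors.sense()['tcp_pos'])
rem(-63.5,0,-6.56,.1)
c,s=np.cos(J[2]),np.sin(J[2])
for nm,X,Y in(('hand',-2,80),('plain',-2,-80)):
    p=np.array([J[0]+c*X/1e3-s*Y/1e3,J[1]+s*X/1e3+c*Y/1e3,J[2]])
    r,f=fit(nm,2,p,('side',),.012,(38,14));d=r[:2]-J[:2];print(nm,(1e3*(c*d[0]+s*d[1])).round(1),(1e3*(-s*d[0]+c*d[1])).round(1),np.degrees(r[2]-J[2]).round(1),f)
"
```

```text
[ 0.64667818 -0.17118076  0.10015294]
t 26.6 yaw 1.9 gap 0.226 rem [-7.010e+00  1.567e+01 -1.000e-02] rz -0.282
hand 1.9 79.3 -0.9 250.43731529888507
plain 12.2 -81.6 2.4 190.24079608766624
```

```bash
python3 -c "
from h import *
c,s=np.cos(J[2]),np.sin(J[2])
for nm,u,v,z in(('plain inner bottom tip exp -52,-70',286,348,.012),('plain inner top tip',288,317,.052),('hand outer bottom tip exp -52,90',240,504,.012),('hand outer top tip',243,467,.052),('hand inner top',245,458,.052)):
    d=ray('side',(130+u/2,220+(v-200)/2),z)[:2]-J[:2];print(nm,(1e3*(c*d[0]+s*d[1])).round(1),(1e3*(-s*d[0]+c*d[1])).round(1))
"
```

```text
plain inner bottom tip exp -52,-70 -52.8 -75.5
plain inner top tip -52.9 -84.9
hand outer bottom tip exp -52,90 -51.1 87.5
hand outer top tip -51.5 72.9
hand inner top -51.0 64.9
```

>>> move_arm(
  targets=[
    {"dx": -0.44,"dy": 0.97,"dz": 0,"rx": 0,"ry": 0,"rz": -0.0176},
    {"dx": -0.44,"dy": 0.97,"dz": 0,"rx": 0,"ry": 0,"rz": -0.0176},
    {"dx": -0.44,"dy": 0.97,"dz": 0,"rx": 0,"ry": 0,"rz": -0.0176},
    {"dx": -0.44,"dy": 0.97,"dz": 0,"rx": 0,"ry": 0,"rz": -0.0176},
    {"dx": -0.44,"dy": 0.97,"dz": 0,"rx": 0,"ry": 0,"rz": -0.0176},
    {"dx": -0.44,"dy": 0.97,"dz": 0,"rx": 0,"ry": 0,"rz": -0.0176},
    {"dx": -0.44,"dy": 0.97,"dz": 0,"rx": 0,"ry": 0,"rz": -0.0176},
    {"dx": -0.44,"dy": 0.97,"dz": 0,"rx": 0,"ry": 0,"rz": -0.0176},
    {"dx": -0.44,"dy": 0.97,"dz": 0,"rx": 0,"ry": 0,"rz": -0.0176},
    {"dx": -0.44,"dy": 0.97,"dz": 0,"rx": 0,"ry": 0,"rz": -0.0176},
  ],
)

```text
t: 27.8
tcp_pos: [0.5365, 0.0718, 0.0997]
tool_rot: [0.728, 0.686, -0.0, -0.0]
force: [0.3, 0.3, -0.3]
finger_gap: 0.225
gripper_force: 49.0
```

```bash
python3 -c "
from h import *
rem(-64,3.4,-6.56,.0215)"
```

```text
t 27.8 yaw -3.4 gap 0.225 rem [-2.61  6.09 -3.13] rz -0.105
```

>>> move_arm(
  targets=[
    {"dx": -0.37,"dy": 0.87,"dz": 0,"rx": 0,"ry": 0,"rz": -0.015},
    {"dx": -0.37,"dy": 0.87,"dz": 0,"rx": 0,"ry": 0,"rz": -0.015},
    {"dx": -0.37,"dy": 0.87,"dz": 0,"rx": 0,"ry": 0,"rz": -0.015},
    {"dx": -0.37,"dy": 0.87,"dz": 0,"rx": 0,"ry": 0,"rz": -0.015},
    {"dx": -0.37,"dy": 0.87,"dz": 0,"rx": 0,"ry": 0,"rz": -0.015},
    {"dx": -0.37,"dy": 0.87,"dz": 0,"rx": 0,"ry": 0,"rz": -0.015},
    {"dx": -0.37,"dy": 0.87,"dz": 0,"rx": 0,"ry": 0,"rz": -0.015},
    {"dx": 0,"dy": 0,"dz": 0,"rx": 0,"ry": 0,"rz": 0},
    {"dx": 0,"dy": 0,"dz": 0,"rx": 0,"ry": 0,"rz": 0},
    {"dx": 0,"dy": 0,"dz": 0,"rx": 0,"ry": 0,"rz": 0},
  ],
)

```text
t: 29.05
tcp_pos: [0.4731, 0.2225, 0.0998]
tool_rot: [0.747, 0.665, 0.0, 0.0]
force: [-0.0, 0.0, -0.6]
finger_gap: 0.227
gripper_force: 49.0
```

```bash
python3 -c "
from h import *
rem(-64,3.4,-6.56,.0215)"
```

```text
t 29.1 yaw -6.6 gap 0.227 rem [-0.08  0.06 -3.13] rz 0.001
```

>>> move_arm(
  targets=[
    {"dx": -0.08,"dy": 0.06,"dz": -0.3,"rx": 0,"ry": 0,"rz": 0},
    {"dx": 0,"dy": 0,"dz": -0.5,"rx": 0,"ry": 0,"rz": 0},
    {"dx": 0,"dy": 0,"dz": -0.5,"rx": 0,"ry": 0,"rz": 0},
    {"dx": 0,"dy": 0,"dz": -0.5,"rx": 0,"ry": 0,"rz": 0},
    {"dx": 0,"dy": 0,"dz": -0.5,"rx": 0,"ry": 0,"rz": 0},
    {"dx": 0,"dy": 0,"dz": -0.4,"rx": 0,"ry": 0,"rz": 0},
    {"dx": 0,"dy": 0,"dz": -0.3,"rx": 0,"ry": 0,"rz": 0},
    {"dx": 0,"dy": 0,"dz": -0.13,"rx": 0,"ry": 0,"rz": 0},
    {"dx": 0,"dy": 0,"dz": 0,"rx": 0,"ry": 0,"rz": 0},
    {"dx": 0,"dy": 0,"dz": 0,"rx": 0,"ry": 0,"rz": 0},
  ],
)

```text
t: 30.3
tcp_pos: [0.4709, 0.2248, 0.0217]
tool_rot: [0.746, 0.666, 0.0, 0.0]
force: [0.3, -0.4, -0.9]
finger_gap: 0.224
gripper_force: 49.2
```

>>> move_arm(
  targets=[
    {"dx": 0,"dy": 0,"dz": 0,"rx": 0,"ry": 0,"rz": 0},
    {"dx": 0,"dy": 0,"dz": 0,"rx": 0,"ry": 0,"rz": 0},
    {"dx": 0,"dy": 0,"dz": 0,"rx": 0,"ry": 0,"rz": 0},
    {"dx": 0,"dy": 0,"dz": 0,"rx": 0,"ry": 0,"rz": 0},
    {"dx": 0,"dy": 0,"dz": 0,"rx": 0,"ry": 0,"rz": 0},
    {"dx": 0,"dy": 0,"dz": 0.3,"rx": 0,"ry": 0,"rz": 0},
    {"dx": 0,"dy": 0,"dz": 0.9,"rx": 0,"ry": 0,"rz": 0},
    {"dx": 0,"dy": 0,"dz": 1,"rx": 0,"ry": 0,"rz": 0},
    {"dx": 0,"dy": 0,"dz": 1,"rx": 0,"ry": 0,"rz": 0},
    {"dx": 0,"dy": 0,"dz": 0,"rx": 0,"ry": 0,"rz": 0},
  ],
  claw=60,
)

```text
t: 31.55
tcp_pos: [0.4721, 0.2251, 0.1036]
tool_rot: [0.746, 0.666, 0.002, 0.001]
force: [0.1, -0.8, -0.2]
finger_gap: 0.601
gripper_force: 0.0
```

```bash
python3 -c "
from h import *
remw(.575,-.1707,3.8,.0155)"
```

```text
t 31.6 yaw -6.5 gap 0.601 rem [  4.12 -15.83  -3.52] rz 0.344
```

>>> move_arm(
  targets=[
    {"dx": 0.26,"dy": -0.99,"dz": 0,"rx": 0,"ry": 0,"rz": 0.0215},
    {"dx": 0.26,"dy": -0.99,"dz": 0,"rx": 0,"ry": 0,"rz": 0.0215},
    {"dx": 0.26,"dy": -0.99,"dz": 0,"rx": 0,"ry": 0,"rz": 0.0215},
    {"dx": 0.26,"dy": -0.99,"dz": 0,"rx": 0,"ry": 0,"rz": 0.0215},
    {"dx": 0.26,"dy": -0.99,"dz": 0,"rx": 0,"ry": 0,"rz": 0.0215},
    {"dx": 0.26,"dy": -0.99,"dz": 0,"rx": 0,"ry": 0,"rz": 0.0215},
    {"dx": 0.26,"dy": -0.99,"dz": 0,"rx": 0,"ry": 0,"rz": 0.0215},
    {"dx": 0.26,"dy": -0.99,"dz": 0,"rx": 0,"ry": 0,"rz": 0.0215},
    {"dx": 0.26,"dy": -0.99,"dz": 0,"rx": 0,"ry": 0,"rz": 0.0215},
    {"dx": 0.26,"dy": -0.99,"dz": 0,"rx": 0,"ry": 0,"rz": 0.0215},
  ],
  claw=50,
)

```text
t: 32.8
tcp_pos: [0.5351, -0.0235, 0.1006]
tool_rot: [0.708, 0.707, -0.0, -0.001]
force: [-0.7, -0.4, -2.4]
finger_gap: 0.498
gripper_force: 0.0
```

>>> move_arm(
  targets=[
    {"dx": 0.26,"dy": -0.99,"dz": 0,"rx": 0,"ry": 0,"rz": 0.0215},
    {"dx": 0.26,"dy": -0.99,"dz": 0,"rx": 0,"ry": 0,"rz": 0.0215},
    {"dx": 0.26,"dy": -0.99,"dz": 0,"rx": 0,"ry": 0,"rz": 0.0215},
    {"dx": 0.26,"dy": -0.99,"dz": 0,"rx": 0,"ry": 0,"rz": 0.0215},
    {"dx": 0.26,"dy": -0.99,"dz": 0,"rx": 0,"ry": 0,"rz": 0.0215},
    {"dx": 0.22,"dy": -0.98,"dz": 0,"rx": 0,"ry": 0,"rz": 0.0215},
    {"dx": 0,"dy": 0,"dz": -0.5,"rx": 0,"ry": 0,"rz": 0},
    {"dx": 0,"dy": 0,"dz": -0.5,"rx": 0,"ry": 0,"rz": 0},
    {"dx": 0,"dy": 0,"dz": 0,"rx": 0,"ry": 0,"rz": 0},
    {"dx": 0,"dy": 0,"dz": 0,"rx": 0,"ry": 0,"rz": 0},
  ],
)

```text
t: 34.05
tcp_pos: [0.5733, -0.17, 0.0762]
tool_rot: [0.683, 0.73, -0.0, -0.001]
force: [-0.5, -0.0, 0.4]
finger_gap: 0.501
gripper_force: 0.0
```

```bash
python3 -c "
from h import *
remw(.575,-.1707,3.8,.0155)
b=cams.snapshot('side')[...,::-1];cv2.imwrite('side3_raw.png',b)
cv2.imwrite('pics/t3.png',cv2.resize(b[220:420,130:350],None,fx=3,fy=3,interpolation=cv2.INTER_CUBIC))"
```

```text
t 34.0 yaw 3.8 gap 0.501 rem [ 0.07 -0.03 -2.43] rz -0.001
```

View pics/t3.png

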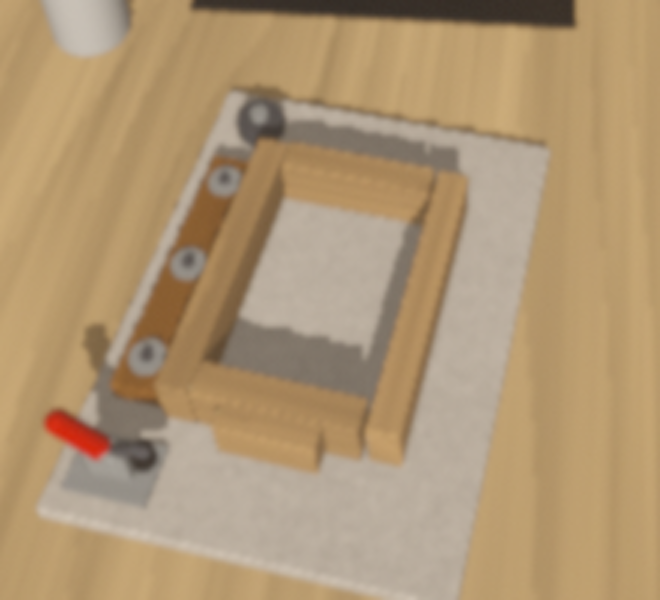

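The side view shows the frame closed, with the front rail from (380,445) to (450,180) against both tips with only a small gap. Next is the divider.

>>> move_arm(
  targets=[
    {"dx": 0.07,"dy": -0.03,"dz": -0.5,"rx": 0,"ry": 0,"rz": 0},
    {"dx": 0,"dy": 0,"dz": -0.6,"rx": 0,"ry": 0,"rz": 0},
    {"dx": 0,"dy": 0,"dz": -0.6,"rx": 0,"ry": 0,"rz": 0},
    {"dx": 0,"dy": 0,"dz": -0.5,"rx": 0,"ry": 0,"rz": 0},
    {"dx": 0,"dy": 0,"dz": -0.23,"rx": 0,"ry": 0,"rz": 0},
    {"dx": 0,"dy": 0,"dz": 0,"rx": 0,"ry": 0,"rz": 0},
    {"dx": 0,"dy": 0,"dz": 0,"rx": 0,"ry": 0,"rz": 0},
    {"dx": 0,"dy": 0,"dz": 0,"rx": 0,"ry": 0,"rz": 0},
    {"dx": 0,"dy": 0,"dz": 0,"rx": 0,"ry": 0,"rz": 0},
    {"dx": 0,"dy": 0,"dz": 0,"rx": 0,"ry": 0,"rz": 0},
  ],
)

```text
t: 35.35
tcp_pos: [0.5755, -0.1718, 0.0161]
tool_rot: [0.683, 0.73, 0.0, 0.0]
force: [1.1, 0.3, -0.3]
finger_gap: 0.503
gripper_force: 0.0
```

>>> move_arm(
  targets=[
    {"dx": 0,"dy": 0,"dz": 0,"rx": 0,"ry": 0,"rz": 0},
    {"dx": 0,"dy": 0,"dz": 0,"rx": 0,"ry": 0,"rz": 0},
    {"dx": 0,"dy": 0,"dz": 0,"rx": 0,"ry": 0,"rz": 0},
    {"dx": 0,"dy": 0,"dz": 0,"rx": 0,"ry": 0,"rz": 0},
    {"dx": 0,"dy": 0,"dz": 0,"rx": 0,"ry": 0,"rz": 0},
    {"dx": 0,"dy": 0,"dz": 0,"rx": 0,"ry": 0,"rz": 0},
    {"dx": 0,"dy": 0,"dz": 0.4,"rx": 0,"ry": 0,"rz": 0},
    {"dx": 0,"dy": 0,"dz": 1,"rx": 0,"ry": 0,"rz": 0},
    {"dx": 0,"dy": 0,"dz": 1,"rx": 0,"ry": 0,"rz": 0},
    {"dx": 0,"dy": 0,"dz": 1,"rx": 0,"ry": 0,"rz": 0},
  ],
  claw=2,
)

```text
t: 36.6
tcp_pos: [0.5751, -0.1716, 0.1018]
tool_rot: [0.683, 0.73, -0.0, -0.0]
force: [-0.8, -0.4, -1.2]
finger_gap: 0.131
gripper_force: 48.8
```

```bash
python3 -c "
from h import *
rem(-2,0,83.44,.0215)
from station import sensors;print(sensors.sense()['tcp_pos'])
c,s=np.cos(J[2]),np.sin(J[2])
for nm,u,v,z in(('rail end top front/ends side',370,433,.052),('rail end top outer',405,440,.052),('rail far end top outer',467,178,.052),('rail far inner top',436,172,.052)):
    d=ray('side',(130+u/3,220+v/3),z)[:2]-J[:2];print(nm,(1e3*(c*d[0]+s*d[1])).round(1),(1e3*(-s*d[0]+c*d[1])).round(1))
"
```

```text
t 36.6 yaw 3.8 gap 0.131 rem [-1.71 15.41 -3.21] rz 2.655
[ 0.57506101 -0.17155874  0.1018486 ]
rail end top front/ends side -59.5 90.3
rail end top outer -79.3 89.9
rail far end top outer -75.7 -88.0
rail far inner top -54.8 -88.2
```

>>> move_arm(
  targets=[
    {"dx": -0.107,"dy": 0.963,"dz": 0,"rx": 0,"ry": 0,"rz": 0.166},
    {"dx": -0.107,"dy": 0.963,"dz": 0,"rx": 0,"ry": 0,"rz": 0.166},
    {"dx": -0.107,"dy": 0.963,"dz": 0,"rx": 0,"ry": 0,"rz": 0.166},
    {"dx": -0.107,"dy": 0.963,"dz": 0,"rx": 0,"ry": 0,"rz": 0.166},
    {"dx": -0.107,"dy": 0.963,"dz": 0,"rx": 0,"ry": 0,"rz": 0.166},
    {"dx": -0.107,"dy": 0.963,"dz": 0,"rx": 0,"ry": 0,"rz": 0.166},
    {"dx": -0.107,"dy": 0.963,"dz": 0,"rx": 0,"ry": 0,"rz": 0.166},
    {"dx": -0.107,"dy": 0.963,"dz": 0,"rx": 0,"ry": 0,"rz": 0.166},
    {"dx": -0.107,"dy": 0.963,"dz": 0,"rx": 0,"ry": 0,"rz": 0.166},
    {"dx": -0.107,"dy": 0.963,"dz": 0,"rx": 0,"ry": 0,"rz": 0.166},
  ],
)

```text
t: 37.85
tcp_pos: [0.5483, 0.0698, 0.1012]
tool_rot: [0.311, 0.95, -0.0, -0.0]
force: [0.7, 0.4, -0.5]
finger_gap: 0.135
gripper_force: 48.6
```

>>> move_arm(
  targets=[
    {"dx": -0.107,"dy": 0.963,"dz": 0,"rx": 0,"ry": 0,"rz": 0.166},
    {"dx": -0.107,"dy": 0.963,"dz": 0,"rx": 0,"ry": 0,"rz": 0.166},
    {"dx": -0.107,"dy": 0.963,"dz": 0,"rx": 0,"ry": 0,"rz": 0.166},
    {"dx": -0.107,"dy": 0.963,"dz": 0,"rx": 0,"ry": 0,"rz": 0.166},
    {"dx": -0.107,"dy": 0.963,"dz": 0,"rx": 0,"ry": 0,"rz": 0.166},
    {"dx": -0.107,"dy": 0.963,"dz": 0,"rx": 0,"ry": 0,"rz": 0.166},
    {"dx": 0,"dy": 0,"dz": 0,"rx": 0,"ry": 0,"rz": 0},
    {"dx": 0,"dy": 0,"dz": 0,"rx": 0,"ry": 0,"rz": 0},
    {"dx": 0,"dy": 0,"dz": 0,"rx": 0,"ry": 0,"rz": 0},
    {"dx": 0,"dy": 0,"dz": 0,"rx": 0,"ry": 0,"rz": 0},
  ],
)

```text
t: 39.1
tcp_pos: [0.5327, 0.2127, 0.1009]
tool_rot: [0.058, 0.998, -0.0, -0.0]
force: [-0.5, 0.4, -0.3]
finger_gap: 0.136
gripper_force: 48.7
```

```bash
python3 -c "
from h import *
rem(-2.5,0,83.44,.0215)"
```

```text
t 39.1 yaw 83.4 gap 0.136 rem [-0.03  0.04 -3.17] rz 0.002
```

>>> move_arm(
  targets=[
    {"dx": 0,"dy": 0.03,"dz": -0.3,"rx": 0,"ry": 0,"rz": 0},
    {"dx": 0,"dy": 0,"dz": -0.5,"rx": 0,"ry": 0,"rz": 0},
    {"dx": 0,"dy": 0,"dz": -0.5,"rx": 0,"ry": 0,"rz": 0},
    {"dx": 0,"dy": 0,"dz": -0.5,"rx": 0,"ry": 0,"rz": 0},
    {"dx": 0,"dy": 0,"dz": -0.5,"rx": 0,"ry": 0,"rz": 0},
    {"dx": 0,"dy": 0,"dz": -0.4,"rx": 0,"ry": 0,"rz": 0},
    {"dx": 0,"dy": 0,"dz": -0.3,"rx": 0,"ry": 0,"rz": 0},
    {"dx": 0,"dy": 0,"dz": -0.16,"rx": 0,"ry": 0,"rz": 0},
    {"dx": 0,"dy": 0,"dz": 0,"rx": 0,"ry": 0,"rz": 0},
    {"dx": 0,"dy": 0,"dz": 0,"rx": 0,"ry": 0,"rz": 0},
  ],
)

```text
t: 40.35
tcp_pos: [0.5328, 0.2142, 0.022]
tool_rot: [0.057, 0.998, 0.0, 0.0]
force: [-0.3, -0.1, 0.9]
finger_gap: 0.136
gripper_force: 48.8
```

>>> move_arm(
  targets=[
    {"dx": 0,"dy": 0,"dz": 0,"rx": 0,"ry": 0,"rz": 0},
    {"dx": 0,"dy": 0,"dz": 0,"rx": 0,"ry": 0,"rz": 0},
    {"dx": 0,"dy": 0,"dz": 0,"rx": 0,"ry": 0,"rz": 0},
    {"dx": 0,"dy": 0,"dz": 0,"rx": 0,"ry": 0,"rz": 0},
    {"dx": 0,"dy": 0,"dz": 0,"rx": 0,"ry": 0,"rz": 0},
    {"dx": 0,"dy": 0,"dz": 0.3,"rx": 0,"ry": 0,"rz": 0},
    {"dx": 0,"dy": 0,"dz": 0.9,"rx": 0,"ry": 0,"rz": 0},
    {"dx": 0,"dy": 0,"dz": 1,"rx": 0,"ry": 0,"rz": 0},
    {"dx": 0,"dy": 0,"dz": 1,"rx": 0,"ry": 0,"rz": 0},
    {"dx": 0,"dy": 0,"dz": 0,"rx": 0,"ry": 0,"rz": 0},
  ],
  claw=50,
)

```text
t: 41.6
tcp_pos: [0.5342, 0.2146, 0.1041]
tool_rot: [0.057, 0.998, 0.001, 0.003]
force: [-0.3, 0.6, -0.3]
finger_gap: 0.5
gripper_force: 0.0
```

>>> move_arm(
  targets=[
    {"dx": -0.06,"dy": -1,"dz": 0,"rx": 0,"ry": 0,"rz": -0.16},
    {"dx": -0.06,"dy": -1,"dz": 0,"rx": 0,"ry": 0,"rz": -0.16},
    {"dx": -0.06,"dy": -1,"dz": 0,"rx": 0,"ry": 0,"rz": -0.16},
    {"dx": -0.06,"dy": -1,"dz": 0,"rx": 0,"ry": 0,"rz": -0.16},
    {"dx": -0.06,"dy": -1,"dz": 0,"rx": 0,"ry": 0,"rz": -0.16},
    {"dx": -0.06,"dy": -1,"dz": 0,"rx": 0,"ry": 0,"rz": -0.16},
    {"dx": -0.06,"dy": -1,"dz": 0,"rx": 0,"ry": 0,"rz": -0.16},
    {"dx": -0.06,"dy": -1,"dz": 0,"rx": 0,"ry": 0,"rz": -0.16},
    {"dx": -0.06,"dy": -1,"dz": 0,"rx": 0,"ry": 0,"rz": -0.16},
    {"dx": -0.06,"dy": -1,"dz": 0,"rx": 0,"ry": 0,"rz": -0.16},
  ],
  claw=65,
)

```text
t: 42.85
tcp_pos: [0.5169, -0.0365, 0.101]
tool_rot: [0.459, 0.888, -0.0, -0.001]
force: [0.5, 0.0, 1.2]
finger_gap: 0.653
gripper_force: 0.0
```

>>> move_arm(
  targets=[
    {"dx": -0.06,"dy": -1,"dz": 0,"rx": 0,"ry": 0,"rz": -0.16},
    {"dx": -0.06,"dy": -1,"dz": 0,"rx": 0,"ry": 0,"rz": -0.16},
    {"dx": -0.06,"dy": -1,"dz": 0,"rx": 0,"ry": 0,"rz": -0.16},
    {"dx": -0.06,"dy": -1,"dz": 0,"rx": 0,"ry": 0,"rz": -0.16},
    {"dx": -0.06,"dy": -1,"dz": 0,"rx": 0,"ry": 0,"rz": -0.16},
    {"dx": -0.06,"dy": -1,"dz": 0,"rx": 0,"ry": 0,"rz": -0.16},
    {"dx": 0,"dy": 0,"dz": 0,"rx": 0,"ry": 0,"rz": 0},
    {"dx": 0,"dy": 0,"dz": 0,"rx": 0,"ry": 0,"rz": 0},
    {"dx": 0,"dy": 0,"dz": 0,"rx": 0,"ry": 0,"rz": 0},
    {"dx": 0,"dy": 0,"dz": 0,"rx": 0,"ry": 0,"rz": 0},
  ],
)

```text
t: 44.1
tcp_pos: [0.5085, -0.1849, 0.1018]
tool_rot: [0.664, 0.747, -0.0, -0.0]
force: [-0.4, -0.2, 0.1]
finger_gap: 0.651
gripper_force: 0.0
```

```bash
python3 -c "
from h import *
remw(.5095,-.1998,6.6,.009)
b=cams.snapshot('side')[...,::-1];cv2.imwrite('side4_raw.png',b)
a=cams.snapshot('top')[...,::-1];cv2.imwrite('top4_raw.png',a)
A=cv2.resize(a[125:250,100:260],None,fx=2.4,fy=2.4,interpolation=cv2.INTER_CUBIC);B=cv2.resize(b[240:420,135:320],None,fx=3.3/1.6,fy=3.3/1.6,interpolation=cv2.INTER_CUBIC)
H=max(len(A),len(B));cv2.imwrite('pics/t4.png',np.hstack([cv2.copyMakeBorder(x,0,H-len(x),0,0,0) for x in(A,B)]))"
```

```text
t 44.1 yaw 6.7 gap 0.651 rem [ 0.04 -0.6  -3.71] rz -0.005
```

View pics/t4.png

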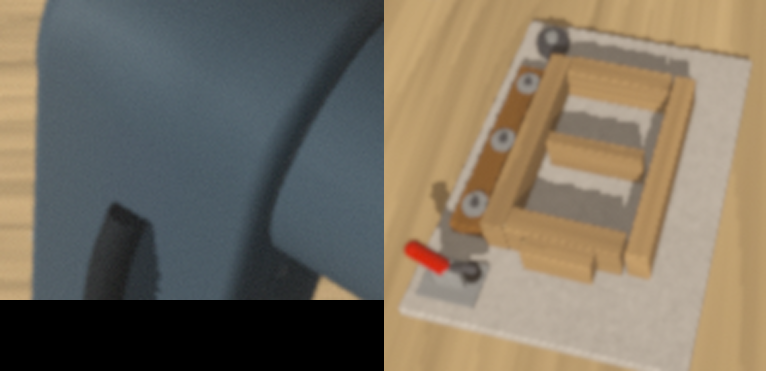

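The side view shows the divider standing midway, from (550,145) to (640,165). The batten comes next.

>>> move_arm(
  targets=[
    {"dx": 0.04,"dy": -0.6,"dz": 0,"rx": 0,"ry": 0,"rz": 0},
    {"dx": 0,"dy": 0,"dz": -0.6,"rx": 0,"ry": 0,"rz": 0},
    {"dx": 0,"dy": 0,"dz": -0.6,"rx": 0,"ry": 0,"rz": 0},
    {"dx": 0,"dy": 0,"dz": -0.6,"rx": 0,"ry": 0,"rz": 0},
    {"dx": 0,"dy": 0,"dz": -0.6,"rx": 0,"ry": 0,"rz": 0},
    {"dx": 0,"dy": 0,"dz": -0.6,"rx": 0,"ry": 0,"rz": 0},
    {"dx": 0,"dy": 0,"dz": -0.4,"rx": 0,"ry": 0,"rz": 0},
    {"dx": 0,"dy": 0,"dz": -0.25,"rx": 0,"ry": 0,"rz": 0},
    {"dx": 0,"dy": 0,"dz": -0.1,"rx": 0,"ry": 0,"rz": 0},
    {"dx": 0,"dy": 0,"dz": 0,"rx": 0,"ry": 0,"rz": 0},
  ],
)

```text
t: 45.45
tcp_pos: [0.5097, -0.2009, 0.0082]
tool_rot: [0.665, 0.747, 0.0, 0.0]
force: [-0.8, -0.4, 0.3]
finger_gap: 0.647
gripper_force: 0.0
```

>>> move_arm(
  targets=[
    {"dx": 0,"dy": 0,"dz": 0,"rx": 0,"ry": 0,"rz": 0},
    {"dx": 0,"dy": 0,"dz": 0,"rx": 0,"ry": 0,"rz": 0},
    {"dx": 0,"dy": 0,"dz": 0,"rx": 0,"ry": 0,"rz": 0},
    {"dx": 0,"dy": 0,"dz": 0,"rx": 0,"ry": 0,"rz": 0},
    {"dx": 0,"dy": 0,"dz": 0,"rx": 0,"ry": 0,"rz": 0},
    {"dx": 0,"dy": 0,"dz": 0,"rx": 0,"ry": 0,"rz": 0},
    {"dx": 0,"dy": 0,"dz": 0,"rx": 0,"ry": 0,"rz": 0},
    {"dx": 0,"dy": 0,"dz": 0,"rx": 0,"ry": 0,"rz": 0},
    {"dx": 0,"dy": 0,"dz": 0,"rx": 0,"ry": 0,"rz": 0},
    {"dx": 0,"dy": 0,"dz": 0,"rx": 0,"ry": 0,"rz": 0},
  ],
  claw=20,
)

```text
t: 46.7
tcp_pos: [0.51, -0.2011, 0.0088]
tool_rot: [0.665, 0.747, 0.0, 0.001]
force: [-0.7, 0.8, 5.8]
finger_gap: 0.403
gripper_force: 50.4
```

>>> move_arm(
  targets=[
    {"dx": 0,"dy": 0,"dz": 0.4,"rx": 0,"ry": 0,"rz": 0},
    {"dx": 0,"dy": 0,"dz": 1,"rx": 0,"ry": 0,"rz": 0},
    {"dx": 0,"dy": 0,"dz": 1,"rx": 0,"ry": 0,"rz": 0},
    {"dx": 0,"dy": 0,"dz": 1,"rx": 0,"ry": 0,"rz": 0},
    {"dx": 0,"dy": 0,"dz": 0.6,"rx": 0,"ry": 0,"rz": 0},
    {"dx": 0,"dy": 0,"dz": 0,"rx": 0,"ry": 0,"rz": 0},
    {"dx": 0,"dy": 0,"dz": 0,"rx": 0,"ry": 0,"rz": 0},
    {"dx": 0,"dy": 0,"dz": 0,"rx": 0,"ry": 0,"rz": 0},
    {"dx": 0,"dy": 0,"dz": 0,"rx": 0,"ry": 0,"rz": 0},
    {"dx": 0,"dy": 0,"dz": 0,"rx": 0,"ry": 0,"rz": 0},
  ],
)

```text
t: 47.95
tcp_pos: [0.5094, -0.2007, 0.1076]
tool_rot: [0.665, 0.747, -0.0, -0.0]
force: [-0.0, 0.5, -0.5]
finger_gap: 0.401
gripper_force: 49.9
```

```bash
python3 -c "
from h import *
rem(-2,-1,-6.56,.0555)"
```

```text
t 48.0 yaw 6.7 gap 0.401 rem [ 0.92 16.53 -2.08] rz -0.441
```

>>> move_arm(
  targets=[
    {"dx": 0.054,"dy": 0.972,"dz": 0,"rx": 0,"ry": 0,"rz": -0.026},
    {"dx": 0.054,"dy": 0.972,"dz": 0,"rx": 0,"ry": 0,"rz": -0.026},
    {"dx": 0.054,"dy": 0.972,"dz": 0,"rx": 0,"ry": 0,"rz": -0.026},
    {"dx": 0.054,"dy": 0.972,"dz": 0,"rx": 0,"ry": 0,"rz": -0.026},
    {"dx": 0.054,"dy": 0.972,"dz": 0,"rx": 0,"ry": 0,"rz": -0.026},
    {"dx": 0.054,"dy": 0.972,"dz": 0,"rx": 0,"ry": 0,"rz": -0.026},
    {"dx": 0.054,"dy": 0.972,"dz": 0,"rx": 0,"ry": 0,"rz": -0.026},
    {"dx": 0.054,"dy": 0.972,"dz": 0,"rx": 0,"ry": 0,"rz": -0.026},
    {"dx": 0.054,"dy": 0.972,"dz": 0,"rx": 0,"ry": 0,"rz": -0.026},
    {"dx": 0.054,"dy": 0.972,"dz": 0,"rx": 0,"ry": 0,"rz": -0.026},
  ],
)

```text
t: 49.2
tcp_pos: [0.5231, 0.043, 0.108]
tool_rot: [0.714, 0.7, -0.0, -0.0]
force: [-0.4, -0.1, 0.3]
finger_gap: 0.405
gripper_force: 49.9
```

>>> move_arm(
  targets=[
    {"dx": 0.054,"dy": 0.972,"dz": 0,"rx": 0,"ry": 0,"rz": -0.026},
    {"dx": 0.054,"dy": 0.972,"dz": 0,"rx": 0,"ry": 0,"rz": -0.026},
    {"dx": 0.054,"dy": 0.972,"dz": 0,"rx": 0,"ry": 0,"rz": -0.026},
    {"dx": 0.054,"dy": 0.972,"dz": 0,"rx": 0,"ry": 0,"rz": -0.026},
    {"dx": 0.054,"dy": 0.972,"dz": 0,"rx": 0,"ry": 0,"rz": -0.026},
    {"dx": 0.054,"dy": 0.972,"dz": 0,"rx": 0,"ry": 0,"rz": -0.026},
    {"dx": 0.054,"dy": 0.972,"dz": 0,"rx": 0,"ry": 0,"rz": -0.026},
    {"dx": 0,"dy": 0,"dz": 0,"rx": 0,"ry": 0,"rz": 0},
    {"dx": 0,"dy": 0,"dz": 0,"rx": 0,"ry": 0,"rz": 0},
    {"dx": 0,"dy": 0,"dz": 0,"rx": 0,"ry": 0,"rz": 0},
  ],
)

```text
t: 50.45
tcp_pos: [0.5324, 0.2114, 0.108]
tool_rot: [0.747, 0.665, -0.0, -0.0]
force: [-0.3, -0.2, 0.2]
finger_gap: 0.402
gripper_force: 49.9
```

```bash
python3 -c "
from h import *
rem(-2,-1,-6.56,.0555)"
```

```text
t 50.5 yaw -6.6 gap 0.402 rem [-0.    0.05 -2.1 ] rz 0.003
```

>>> move_arm(
  targets=[
    {"dx": 0,"dy": 0.05,"dz": -0.4,"rx": 0,"ry": 0,"rz": 0},
    {"dx": 0,"dy": 0,"dz": -0.4,"rx": 0,"ry": 0,"rz": 0},
    {"dx": 0,"dy": 0,"dz": -0.4,"rx": 0,"ry": 0,"rz": 0},
    {"dx": 0,"dy": 0,"dz": -0.3,"rx": 0,"ry": 0,"rz": 0},
    {"dx": 0,"dy": 0,"dz": -0.2,"rx": 0,"ry": 0,"rz": 0},
    {"dx": 0,"dy": 0,"dz": -0.15,"rx": 0,"ry": 0,"rz": 0},
    {"dx": 0,"dy": 0,"dz": -0.15,"rx": 0,"ry": 0,"rz": 0},
    {"dx": 0,"dy": 0,"dz": -0.1,"rx": 0,"ry": 0,"rz": 0},
    {"dx": 0,"dy": 0,"dz": 0,"rx": 0,"ry": 0,"rz": 0},
    {"dx": 0,"dy": 0,"dz": 0,"rx": 0,"ry": 0,"rz": 0},
  ],
)

```text
t: 51.7
tcp_pos: [0.5327, 0.2136, 0.0557]
tool_rot: [0.747, 0.665, 0.0, 0.0]
force: [-0.6, 0.5, -1.3]
finger_gap: 0.403
gripper_force: 49.9
```

>>> move_arm(
  targets=[
    {"dx": 0,"dy": 0,"dz": -0.03,"rx": 0,"ry": 0,"rz": 0},
    {"dx": 0,"dy": 0,"dz": 0,"rx": 0,"ry": 0,"rz": 0},
    {"dx": 0,"dy": 0,"dz": 0,"rx": 0,"ry": 0,"rz": 0},
    {"dx": 0,"dy": 0,"dz": 0,"rx": 0,"ry": 0,"rz": 0},
    {"dx": 0,"dy": 0,"dz": 0,"rx": 0,"ry": 0,"rz": 0},
    {"dx": 0,"dy": 0,"dz": 0,"rx": 0,"ry": 0,"rz": 0},
    {"dx": 0,"dy": 0,"dz": 0,"rx": 0,"ry": 0,"rz": 0},
    {"dx": 0,"dy": 0,"dz": 0,"rx": 0,"ry": 0,"rz": 0},
    {"dx": 0,"dy": 0,"dz": 0,"rx": 0,"ry": 0,"rz": 0},
    {"dx": 0,"dy": 0,"dz": 0,"rx": 0,"ry": 0,"rz": 0},
  ],
)

```text
t: 52.95
tcp_pos: [0.5325, 0.2135, 0.0548]
tool_rot: [0.747, 0.665, -0.0, 0.0]
force: [0.5, -1.6, -0.4]
finger_gap: 0.409
gripper_force: 50.0
```

>>> move_arm(
  targets=[
    {"dx": 0,"dy": 0,"dz": 0,"rx": 0,"ry": 0,"rz": 0},
    {"dx": 0,"dy": 0,"dz": 0,"rx": 0,"ry": 0,"rz": 0},
    {"dx": 0,"dy": 0,"dz": 0,"rx": 0,"ry": 0,"rz": 0},
    {"dx": 0,"dy": 0,"dz": 0,"rx": 0,"ry": 0,"rz": 0},
    {"dx": 0,"dy": 0,"dz": 0.2,"rx": 0,"ry": 0,"rz": 0},
    {"dx": 0,"dy": 0,"dz": 0.9,"rx": 0,"ry": 0,"rz": 0},
    {"dx": 0,"dy": 0,"dz": 1,"rx": 0,"ry": 0,"rz": 0},
    {"dx": 0,"dy": 0,"dz": 1,"rx": 0,"ry": 0,"rz": 0},
    {"dx": 0,"dy": -0.5,"dz": 1,"rx": 0,"ry": 0,"rz": 0},
    {"dx": 0,"dy": -1,"dz": 0,"rx": 0,"ry": 0,"rz": 0},
  ],
  claw=65,
)

```text
t: 54.2
tcp_pos: [0.5341, 0.1766, 0.16]
tool_rot: [0.746, 0.666, 0.002, 0.002]
force: [0.3, -0.5, -0.5]
finger_gap: 0.651
gripper_force: 0.0
```

>>> move_arm(
  targets=[
    {"dx": -0.2,"dy": -1,"dz": 0,"rx": 0,"ry": 0,"rz": 0},
    {"dx": -0.2,"dy": -1,"dz": 0,"rx": 0,"ry": 0,"rz": 0},
    {"dx": -0.2,"dy": -1,"dz": 0,"rx": 0,"ry": 0,"rz": 0},
    {"dx": -0.2,"dy": -1,"dz": 0,"rx": 0,"ry": 0,"rz": 0},
    {"dx": -0.2,"dy": -1,"dz": 0,"rx": 0,"ry": 0,"rz": 0},
    {"dx": -0.2,"dy": -1,"dz": 0,"rx": 0,"ry": 0,"rz": 0},
    {"dx": -0.2,"dy": -1,"dz": 0,"rx": 0,"ry": 0,"rz": 0},
    {"dx": -0.2,"dy": -1,"dz": 0,"rx": 0,"ry": 0,"rz": 0},
    {"dx": -0.2,"dy": -1,"dz": 0,"rx": 0,"ry": 0,"rz": 0},
    {"dx": -0.2,"dy": -1,"dz": 0,"rx": 0,"ry": 0,"rz": 0},
  ],
)

```text
t: 55.45
tcp_pos: [0.4824, -0.0748, 0.1577]
tool_rot: [0.747, 0.665, 0.0, 0.0]
force: [-0.1, -0.4, 0.4]
finger_gap: 0.652
gripper_force: 0.0
```

>>> move_arm(
  targets=[
    {"dx": -0.2,"dy": -1,"dz": 0,"rx": 0,"ry": 0,"rz": 0},
    {"dx": -0.2,"dy": -1,"dz": 0,"rx": 0,"ry": 0,"rz": 0},
    {"dx": -0.2,"dy": -1,"dz": 0,"rx": 0,"ry": 0,"rz": 0},
    {"dx": -0.2,"dy": -1,"dz": 0,"rx": 0,"ry": 0,"rz": 0},
    {"dx": 0,"dy": -1,"dz": 0,"rx": 0,"ry": 0,"rz": 0},
    {"dx": 0,"dy": -1,"dz": 0,"rx": 0,"ry": 0,"rz": 0},
    {"dx": 0,"dy": -1,"dz": 0,"rx": 0,"ry": 0,"rz": 0},
    {"dx": 0,"dy": -1,"dz": 0,"rx": 0,"ry": 0,"rz": 0},
    {"dx": 0,"dy": -1,"dz": 0,"rx": 0,"ry": 0,"rz": 0},
    {"dx": 0,"dy": -1,"dz": 0,"rx": 0,"ry": 0,"rz": 0},
  ],
)

```text
t: 56.7
tcp_pos: [0.4625, -0.3254, 0.1574]
tool_rot: [0.747, 0.665, 0.0, 0.0]
force: [0.1, -0.2, 0.5]
finger_gap: 0.651
gripper_force: 0.0
```

```bash
python3 - <<'E'
from h import *
c,s=np.cos(J[2]),np.sin(J[2]);out=[]
def P(X,Y):X,Y=X/1e3,Y/1e3;return [J[0]+c*X-s*Y,J[1]+s*X+c*Y,J[2]]
for n,w in(('top',(110,135,130,110)),('side',(140,235,185,185))):
    a=np.ascontiguousarray(cams.snapshot(n)[...,::-1]);cv2.imwrite(n+'5_raw.png',a)
    k=400/w[2];b=cv2.resize(a[w[1]:w[1]+w[3],w[0]:w[0]+w[2]],None,fx=k,fy=k,interpolation=cv2.INTER_CUBIC);o=b.copy()
    for p,bx in((P(-2,80),(.1,.02,.04)),(P(-2,-80),(.1,.02,.04)),(P(-63,0),(.02,.18,.04)),(P(-2,0),(.088,.012,.04)),(P(-2,0),(.036,.2,.012,0,0,.04))):
        B=(proj(n,box(np.r_[p,.012],*bx))-w[:2]+.5)*k
        for i,j in((1,3),(3,7),(7,5),(5,1)):cv2.line(o,tuple(B[i].round().astype(int)),tuple(B[j].round().astype(int)),(255,0,0),1,cv2.LINE_AA)
    q=b if n=='side' else o
    out.append(cv2.copyMakeBorder(q,0,420-len(q),0,0,0))
    if n=='side':cv2.imwrite('pics/so.png',np.hstack([b,o]))
    else:cv2.imwrite('pics/to.png',np.hstack([b,o]))
E
```

```text
(no output)
```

View pics/to.png

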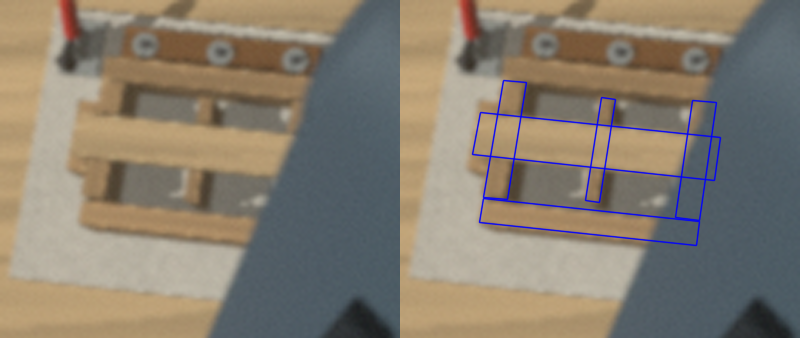

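View pics/so.png

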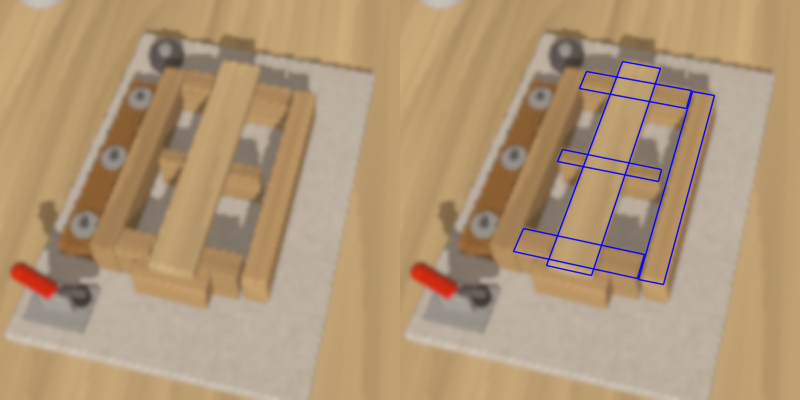

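The tray looks assembled as predicted in both views, but the front rail's clamp-side end seems a few mm forward. I'll clear the view and measure it.

>>> move_arm(
  targets=[
    {"dx": -0.6,"dy": -1,"dz": 0.2,"rx": 0,"ry": 0,"rz": 0},
    {"dx": -0.6,"dy": -1,"dz": 0.2,"rx": 0,"ry": 0,"rz": 0},
    {"dx": -0.6,"dy": -1,"dz": 0.2,"rx": 0,"ry": 0,"rz": 0},
    {"dx": -0.6,"dy": -1,"dz": 0.2,"rx": 0,"ry": 0,"rz": 0},
    {"dx": -0.6,"dy": -1,"dz": 0.2,"rx": 0,"ry": 0,"rz": 0},
    {"dx": -0.6,"dy": -1,"dz": 0.2,"rx": 0,"ry": 0,"rz": 0},
    {"dx": -0.6,"dy": -1,"dz": 0.2,"rx": 0,"ry": 0,"rz": 0},
    {"dx": -0.6,"dy": -1,"dz": 0.2,"rx": 0,"ry": 0,"rz": 0},
    {"dx": -0.6,"dy": -1,"dz": 0.2,"rx": 0,"ry": 0,"rz": 0},
    {"dx": -0.6,"dy": -1,"dz": 0.2,"rx": 0,"ry": 0,"rz": 0},
  ],
)

```text
t: 58.05
tcp_pos: [0.3122, -0.5738, 0.2072]
tool_rot: [0.746, 0.665, 0.001, -0.001]
force: [0.1, -0.3, -0.9]
finger_gap: 0.651
gripper_force: 0.0
```

```bash
python3 - <<'E'
from h import *
c,s=np.cos(J[2]),np.sin(J[2])
a=np.ascontiguousarray(cams.snapshot('top')[...,::-1]);cv2.imwrite('top6_raw.png',a)
b=cv2.resize(cv2.convertScaleAbs(a[140:215,115:235],alpha=1.5),None,fx=6.6,fy=6.6,interpolation=cv2.INTER_CUBIC);cv2.imwrite('pics/t6.png',b)
E
```

View pics/t6.png

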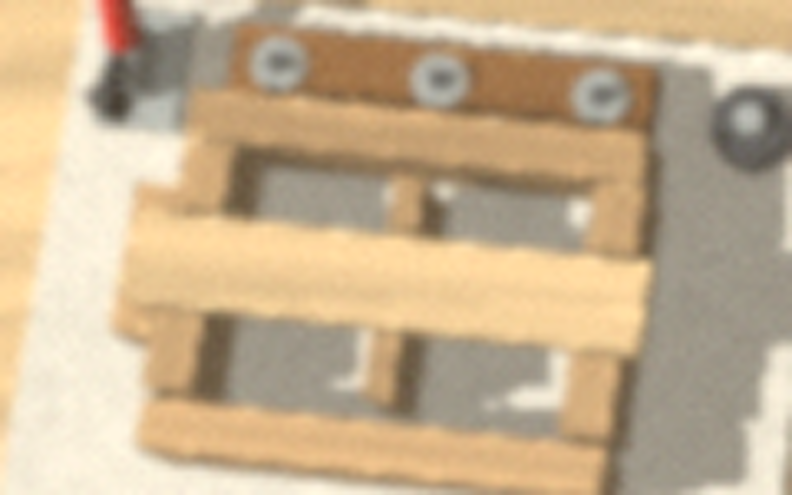

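The top view shows a square, complete tray:
- **Front rail:** its edge runs from (145,400) to (608,450), with an even gap of about 3 mm to both tips.
- **Ends:** they are flush with the back rail's ends, at (187,140) and (642,185).
- **Divider:** it's centred at (387,370), within 1 mm of halfway.
- **Batten:** it's centred sideways and parallel to the back rail.

All gaps are within the allowed 5 mm, so I'm handing in.

```bash
python3 -c "
from station import order
print(order.sign_off())"
```

```text
the job is handed in; nothing more can be done
None
```

The tray is laid out dry on the jig in the order asked and handed in at about 58 s, with gaps of about 3 mm between the front rail and the ends; the gripper is clear of everything and the glue bottle was not touched.

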